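# Lock the microscope-slide cabinet

### The job

Lock up the slide cabinet: push its open drawer fully shut, then put the long lock rod from the wooden rack down through the lock flange and both drawers' lock tabs until it is fully home, with the eye of its arm lying over the flange's second hole. Then drop the lock pin from the rack through the eye and that hole until its head sits on the arm. Leave the shorter spare rod in the rack and do not knock over the brown bottle.

Things in the scene. Friction and masses are not known exactly. Their poses are not given: they have to be found in the camera images.
- cabinet: Grey slide cabinet, fixed, 240 (x) x 300 (y) x 130 mm high; two drawers, one above the other, fronts (x = -132 mm) facing -x. Origin: centre of underside. A steel flange 8 mm thick, y -66 to +66 mm, top level with the cabinet's, overhangs to x = -172 mm, with two 15 mm holes. Below it each drawer has a lock tab with a 21 mm hole, at y = -40 mm. Bar handles at y = -105 mm, out to x = -172 mm.
- drawer (a joint): Upper drawer: 0 = shut (tab hole straight under the rod hole), grows as it slides out towards the cabinet's -x (m, up to 0.12). Front from z = 68 to 118 mm above the table. The lower drawer is always shut.
- drawer_tab (a point): Middle of the outer end face of the upper drawer's lock tab (8 mm thick, 44 mm wide), 89 mm above the table, 44 mm out from the drawer's front; moves with the drawer. Hole 24 mm behind this point. Axes as the cabinet's.
- rod_hole (a point): Centre of the flange's rod hole (15 mm) at the flange's top face, the hole to the cabinet's -y side. Axes as the cabinet's (z up, y along the flange towards the pin hole).
- pin_hole (a point): Centre of the flange's second hole (15 mm), for the pin, at the flange's top face, 80 mm from the rod hole along the cabinet's +y.
- low_hole (a point): Centre of the lower drawer's tab hole (21 mm) at the tab's top face, 100 mm straight below rod_hole.
- rack: Fixed wooden block 70 x 220 x 50 mm high with three 13.5 mm holes, 44 mm deep, at y = -75, 0 and +75 mm, in which the lock rod, the spare rod and the pin stand, in any order. Origin: centre of its underside.
- lock_rod: The long lock rod, steel: round shaft 12 mm thick, 115 mm long, round-nosed; at its top a flat arm (6 x 30 mm) square to it with a 18 mm eye 80 mm from the shaft's axis, and above that a dark square grip 22 x 22 x 45 mm, sides parallel to the arm. Origin: shaft's lower end; z up the shaft, x along the arm to the eye. Arm's underside at z = 115, grip z = 121 to 166 mm. 0.2 kg.
- lock_rod_eye (a point): Centre of the eye at the underside of the lock rod's arm. Axes as the rod's.
- spare_rod: Shorter spare rod, left alone, steel: round shaft 12 mm thick, 80 mm long, round-nosed; at its top a flat arm (6 x 30 mm) square to it with a 18 mm eye 80 mm from the shaft's axis, and above that a dark square grip 22 x 22 x 45 mm, sides parallel to the arm. Origin: shaft's lower end; z up the shaft, x along the arm to the eye. Arm's underside at z = 80, grip z = 86 to 131 mm.
- pin: Lock pin, steel: round shaft 12 mm in diameter and 55 mm long, round-nosed, under a dark round head 23 mm in diameter and 45 mm high. No arm. Origin: centre of the shaft's lower end, z up; head from z = 55 to 100 mm. Weighs about 0.1 kg.
- oil_bottle: Loose brown glass bottle, 40 mm in diameter, 85 mm high, standing between the rack and the cabinet. Origin: centre of its underside.
Mind the look-alikes: they are no part of the job. Several things have the shape of the pin; the one meant has the colours described above.

How it is judged:
By the outcome, as a careful person would: the job done as asked, in the order asked, and still so for the second after the job is handed in, with the robot touching nothing.
It also fails if it takes over 72 s, if anything falls off the work surface, if the arm or the gripper's body presses on something with over 40 N, if the wrist force passes 120 N, or if a joint passes its speed limit or range.

### The arm

A 6-joint arm with a two-finger parallel gripper is mounted at the origin on the work surface. World frame = base frame: x ahead of the robot, y to its left, z up, the work surface at z = 0. Lengths are in mm, angles in rad, forces in N, time in s.
With the tool pointing down it reaches from about 250 to 725 mm from the base axis. Payload 4 kg.
Tool frame: the origin (TCP) lies at the very end of the fingers, on their centre line; the grasp point (between the pads) lies ctrl.tcp_to_grasp behind it (ctrl.tcp_to_grasp is the distance from the TCP to the grasp point, in mm); z points along the fingers, y is the line along which they close (so a half turn about z gives the same grasp; the last joint's range is limited). The gripper opens to 85 mm and grips with 20 to 120 N. Pads are 22 mm wide; open, the fingers measure 114 mm over their backs; the gripper's body (76 mm by 85 mm) begins 54 mm behind the grasp point. The pads swing forward as they close: fully open they stand 13 mm farther back than shut.
Start: joints at [1.342, 0.241, 0.005, 1.335, 0, 1.571], TCP at [113.403, 486.97, 231.306] pointing down, gripper open.
Joint ranges: [-2.72, 2.72], [-1.05, 1.87], [-1.09, 1.28], [-1.99, 2.15], [-1.42, 1.44], [-3.14, 3.14]. Speed limits (rad/s): [2.79, 2.79, 3.14, 3.14, 3.14, 3.14].

### API

Orientations are given as a rotation vector (axis times angle).
In Python, from station import ctrl gives the robot as it stands.
- The arm moves only by the shell command python3 -m jog 'ROWS' [FORCE]. ROWS is JSON, a list of rows, each an object of numbers: "dx", "dy", "dz": the shift along the tool's x, y, z as a fraction of full scale; "ax", "ay", "az": the turn, a rotation vector about the tool's x, y, z as a fraction of full scale; "jaw": the finger opening in mm, from 0 to 85.4. In form: [{"dx": .., "dy": .., "dz": .., "ax": .., "ay": .., "az": .., "jaw": ..}, ...]. A call has exactly 10 rows; each row is the pose to reach, as a shift and turn from the pose commanded when the call began, along the tool's axes at that moment; what a row does not reach only later rows make up. Full scale, the value 1, is 0.25 m for a shift and pi/4 rad for a turn. A row lasts 1/12 s, in which the tool goes at most 41.7 mm and 7.16 degrees, less where a joint would pass 70% of its speed; a pose out of reach is approached as far as the arm can. A call with a number of a shift or a turn outside -1 to 1 is refused whole. A call with a gripper value outside its range is refused whole. The fingers move at their own pace and stop on an object; FORCE is the grip in N (left out, the last holds). Time passes only in rows, so rows that repeat a pose let the fingers close, or fill a call up. It gives the time, the measured TCP pose, the force, the opening and the grip force at its end, in the units of the state.
- ctrl.get_state(): the state, without advancing time (a new reading comes with each control period).
- ctrl.get_image(name): name is "side" or "top"; returns the picture (480x640x3 uint8, red, green, blue); there is no depth.
- ctrl.camera_info(name): a dict with "fov_y" (degrees; the focal length in pixels is half the picture's height over the tangent of half this angle, whatever the lens; pixels are square), "cx", "cy" (the principal point, pixels), "rvec" (rotation vector, rad) and "tvec" (3), from world to camera coordinates, as OpenCV has them. Camera axes: x right, y down, z forward; pixel columns grow to the right and rows downward; lengths in mm; the calibration is good to about 2 mm. A picture is of the moment at which its call begins. camera_info takes no time and is no camera call.
- ctrl.finish_job(): hands the job in; it is judged then, once.
Trained networks look in the newest picture that a camera, given by its name, has taken for a name from the list of things; names that differ only in an ending like _2 or _b are one class to them, and where a whole thing is asked for, a point or a joint stands for the part that bears it (a point fixed in the world has none). Each returns a list of dicts, best first, with "p" (0 to 1); they miss things now and then, are a little off and sometimes report something else, mostly with a low value. They report only what shows in the picture. A call takes as long as a camera call. They do not tell look-alikes from the thing itself.
- ctrl.trace(camera, query): "mask" (480x640 bool, what is visible of it) and "rect" ([left, top, right, bottom] in pixels, round what is visible of it).
The state is a dict: "time_s": time; "joints": joint angles; "dq": joint speeds; "joint_torque": joint torques, N m; "eef_pos": TCP position; "orientation": TCP orientation; "force": force on the tool from outside, world axes, zero at the start; "wrist_torque": the same for the moment, N m; "gripper_width": opening from 0.0 (shut) to 1.0 (fully open); "grasp_force": force on a finger pad.
Only numpy, scipy, OpenCV 4.12 (cv2) and the standard library are available. Lean on these libraries where they do the work, as an engineer would, in place of code of your own. Each camera call takes 0.05 s, during which the arm holds its last target. There are 200 camera calls.

## Working session

There is one attempt and no reset: what is moved stays moved. The work goes in short steps, Python scripts to look and compute and a shell command to move; the robot and the scene stay as the last step left them, time stands still between calls to the robot, and variables do not carry over. Pictures are saved under pics/ and viewed, at most 10 in all, crops included, and the job is handed in when it is done.

```bash
ls; mkdir -p pics; python3 - <<'E'
from station import ctrl
import cv2
for n in("side","top"):
    cv2.imwrite(f"pics/{n}0.png",ctrl.get_image(n)[:,:,::-1]); print(n,ctrl.camera_info(n))
s=ctrl.get_state(); print(s, ctrl.tcp_to_grasp)
E
```

```text
pics
side {'fov_y': 43.562505362155775, 'cx': 325.72994073107316, 'cy': 240.7784437846237, 'rvec': array([ 2.18310908, -0.73953152,  0.31188173]), 'tvec': array([-534.8467779 ,  262.55027147,  981.46000239])}
top {'fov_y': 42.68178512213307, 'cx': 319.9844429231889, 'cy': 239.73706620045908, 'rvec': array([ 2.20727728, -2.16286599,  0.09002261]), 'tvec': array([-112.07107075,  602.43076931, 1147.32615208])}
{'time_s': 0.1, 'joints': array([ 1.34206424e+00,  2.41344976e-01,  3.87295692e-03,  1.33522769e+00,
       -2.57181524e-06,  1.57077282e+00]), 'dq': array([ 6.24146312e-04, -2.80175377e-03,  3.20751619e-03, -6.43852660e-05,
       -5.39750826e-04, -7.08681583e-04]), 'joint_torque': array([-8.61796207e-05, -3.73138404e+01,  2.53009969e+01,  1.08305784e-02,
        6.82779682e-05,  1.34948155e-05]), 'eef_pos': array([113.24288353, 486.42183378, 230.50367961]), 'orientation': array([-3.58447458e-01, -3.12085921e+00,  2.97054229e-03]), 'force': array([-0.77778395, -0.34744786, -0.04425235]), 'wrist_torque': array([ 0.00807778,  0.02827546, -0.0108772 ]), 'grasp_force': 0.0, 'gripper_width': 0.9952477739717179} 18.700000000000003
```

View pics/side0.png

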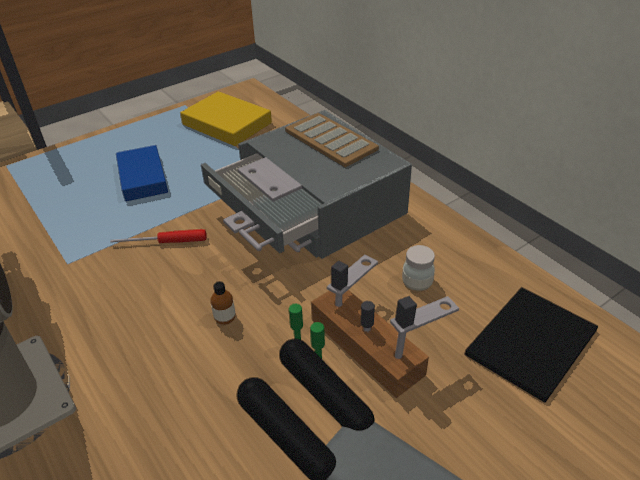

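View pics/top0.png

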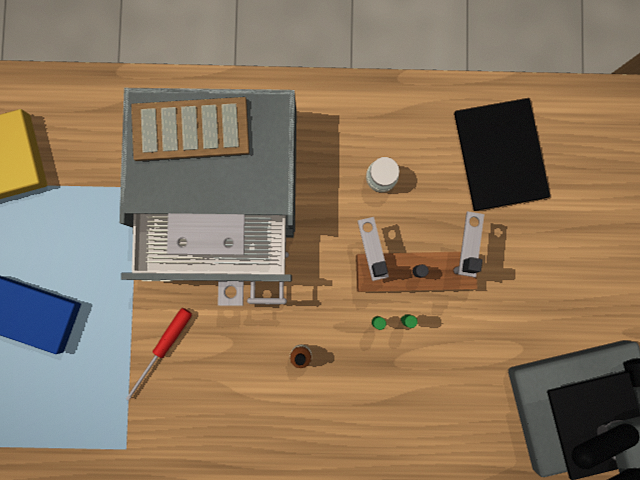

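The side view shows the open drawer with its tab at about (240,220). The lock rod, which has the tall arm, is at the rack's near end (405,312). The dark-headed pin is in the middle at (367,313) and the spare is at (340,275). The top view shows the flange holes at (229,242) for the rod and (182,242) for the pin, the bottle at (300,357), and green decoys at (379,323) and (409,321).

```bash
cat > h.py <<'E'
import numpy as np, cv2
from station import ctrl
from scipy.spatial.transform import Rotation as R
def cam(n):
    c=ctrl.camera_info(n); f=240/np.tan(np.radians(c["fov_y"])/2)
    return np.array([[f,0,c["cx"]],[0,f,c["cy"]],[0,0,1]]),c["rvec"],c["tvec"]
def proj(n,P):
    K,r,t=cam(n); return cv2.projectPoints(np.array(P,float).reshape(-1,3),r,t,K,None)[0].reshape(-1,2)
def ray(n,uv,z):
    K,r,t=cam(n); Rm=cv2.Rodrigues(r)[0]; o=-Rm.T@t
    uv=np.array(uv,float).reshape(-1,2)
    d=(np.linalg.inv(K)@np.c_[uv,np.ones(len(uv))].T).T@Rm
    return o+d*((z-o[2])/d[:,2])[:,None]
E
python3 - <<'E'
from h import *
np.set_printoptions(precision=1,suppress=True)
for n in("side","top"):
    print(n,"campos",ray(n,[[320,240]],0)[0])
    ov=ctrl.get_image(n)[:,:,::-1].copy()
    for q in("cabinet","drawer","drawer_tab","rack","lock_rod","spare_rod","pin","oil_bottle"):
        for r in ctrl.trace(n,q)[:4]:
            m=r["mask"]; ys,xs=np.nonzero(m); 
            if len(xs)==0: continue
            print(n,q,round(r["p"],2),np.array(r["rect"]),"c",xs.mean(),ys.mean(),len(xs))
            np.save(f"pics/m_{n}_{q}.npy",m) if r["p"]>.5 else 0
g=lambda uv,z:print(uv,z,ray("top",[uv],z)[0])
g((229,242),130);g((182,242),130);g((474,221),121);g((472,265),172);g((420,271),106);g((300,357),85)
print(proj("top",[113.2,486.4,230.5]),proj("side",[113.2,486.4,230.5]))
im=ctrl.get_image("top"); 
a=cv2.resize(im[200:310,110:310],(800,440),interpolation=cv2.INTER_CUBIC)[:,:,::-1]
b=cv2.resize(im[200:310,345:505],(640,440),interpolation=cv2.INTER_CUBIC)[:,:,::-1]
cv2.imwrite("pics/a.png",a);cv2.imwrite("pics/b.png",b)
E
```

```text
side campos [653.2  -1.1   0. ]
side cabinet 0.59 [200.6 112.4 416.1 256.7] c 307.9972724173202 192.76798499829525 17598
side drawer 0.79 [199.5 153.5 320.7 250.4] c 261.911385199241 207.14895635673625 5270
side drawer_tab 0.79 [200.1 150.4 321.3 252.7] c 261.51719197707735 207.0205945558739 5584
side rack 0.85 [311.  291.9 426.1 398.2] c 370.1465959328028 342.34111405835546 5655
side lock_rod 0.64 [386.8 293.9 458.4 359.6] c 416.5305989583333 316.9427083333333 1536
side spare_rod 0.75 [329.4 253.7 384.  308.4] c 348.24031690140845 275.1487676056338 1136
side pin 0.98 [309.7 321.9 326.2 357. ] c 317.2078947368421 337.36578947368423 380
side pin 0.84 [286.6 303.5 301.4 338.4] c 295.53805774278214 318.84251968503935 381
side pin 0.78 [359.2 300.7 372.7 328.8] c 366.8519637462236 313.6978851963746 331
side oil_bottle 0.57 [210.5 280.3 234.7 322.3] c 221.88676844783714 303.78371501272267 786
top campos [ 605.9 -100.     0. ]
top cabinet 0.81 [118.1  88.7 296.2 309.1] c 213.67839742148266 199.67416235664493 26682
top drawer 0.68 [119.  212.6 295.1 301.7] c 212.60986274747967 257.622859225
[... 513 characters left out ...]
1242603550295 169
top pin 0.47 [372.5 314.2 384.  328.2] c 377.9423076923077 322.12179487179486 156
top pin 0.44 [401.5 316.2 418.2 329.3] c 408.6774193548387 320.19354838709677 186
top oil_bottle 0.6 [289.6 339.9 311.9 367.9] c 300.3333333333333 355.4690476190476 420
top oil_bottle 0.32 [121.2  89.3 295.9 303.3] c 213.84565465875153 199.29169278418937 27121
top oil_bottle 0.29 [357.2 254.  478.7 291.2] c 414.00607814761213 272.5470332850941 3455
(229, 242) 130 [589.2  58.  130. ]
(182, 242) 130 [587.6 139.2 130. ]
(474, 221) 121 [ 635.6 -368.7  121. ]
(472, 265) 172 [ 556.3 -352.3  172. ]
(420, 271) 106 [ 546.5 -277.1  106. ]
(300, 357) 85 [390.  -68.1  85. ]
[[-75.4 547. ]] [[-52.  134.8]]
```

View pics/a.png

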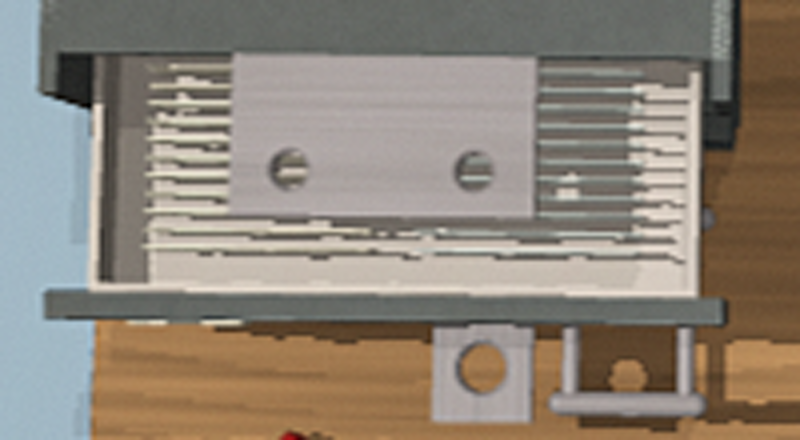

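View pics/b.png

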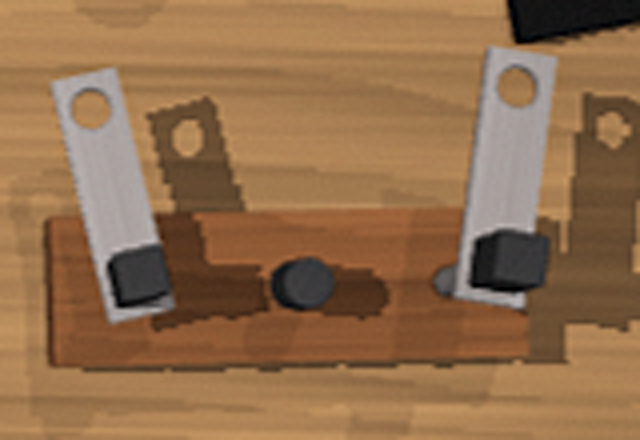

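Crops: the flange holes are sharp at full-image coordinates of about (182.1,241.6) and (228.1,242.1). The tab spans (218–243, 281–305). The lock rod's eye is near (473.9,221.3) and the pin head near (420.8,270.6). Next I fit poses.

```bash
cat > fit.py <<'E'
from h import *
from scipy.optimize import least_squares as LS
np.set_printoptions(precision=2,suppress=True)
A=lambda p,o:(np.array(p,float)+.5)/4-.5+np.array(o)
def fit2d(loc,uv,x0,n="top"):
    loc=np.array(loc,float)
    def W(p):
        c,s=np.cos(p[2]),np.sin(p[2]); return np.c_[p[0]+c*loc[:,0]-s*loc[:,1],p[1]+s*loc[:,0]+c*loc[:,1],loc[:,2]]
    f=lambda p:(proj(n,W(p))-uv).ravel()
    r=LS(f,x0,x_scale=[1,1,.01]); return r.x,r.fun.reshape(-1,2)
E
python3 - <<'E'
from fit import *
o=(110,200)
uv=A([(290,168),(474,170),(230,214),(535,216)],o)
cab,res=fit2d([(-152,40,130),(-152,-40,130),(-172,66,130),(-172,-66,130)],uv,[740,100,0]); print("cab",cab,res)
W=lambda l:np.array([cab[0]+np.cos(cab[2])*l[0]-np.sin(cab[2])*l[1],cab[1]+np.sin(cab[2])*l[0]+np.cos(cab[2])*l[1],l[2]])
print("rodhole",W((-152,-40,130)),"pinhole",W((-152,40,130)))
t=ray("top",A([(483,422),(482,367)],o),93); print("tab end, hole",t); 
c,s=np.cos(cab[2]),np.sin(cab[2])
print("tab end local",[((p[0]-cab[0])*c+(p[1]-cab[1])*s,-(p[0]-cab[0])*s+(p[1]-cab[1])*c) for p in t])
o=(345,200)
uv=A([(47,217),(50,367),(527,365)],o)
rk,res=fit2d([(35,110,50),(-35,110,50),(-35,-110,50)],uv,[550,-280,0]); print("rack",rk,res)
for y in(-75,0,75): print("hole",y,rk[0]-np.sin(rk[2])*y,rk[1]+np.cos(rk[2])*y)
e=ray("top",A([(517,87)],o),127)[0]; g=ray("top",A([(518,260)],o),172)[0]; print("eye",e,"grip",g,"yaw",np.degrees(np.arctan2(*(e-g)[1::-1])),np.hypot(*(e-g)[:2]))
print("pin",ray("top",A([(304,284)],o),106),"bottle",ray("top",[(300,357)],85))
# side checks
S=lambda P:proj("side",P)
print("side proj: rodhole,pinhole",S([W((-152,-40,130)),W((-152,40,130))]),"grip",S([g]),"eye",S([e]))
E
```

```text
cab [740.65 101.     0.01] [[ 0.03  0.07]
 [ 0.34 -0.12]
 [-0.32  0.02]
 [-0.05  0.03]]
rodhole [589.21  58.92 130.  ] pinhole [588.11 138.91 130.  ]
tab end, hole [[479.52  57.33  93.  ]
 [503.84  58.54  93.  ]]
tab end local [(np.float64(-261.70584007587235), np.float64(-40.07749962903528)), (np.float64(-237.37505047258693), np.float64(-39.20840909637604))]
rack [ 545.69 -279.56    0.03] [[ 0.42 -0.07]
 [ 0.1   0.2 ]
 [-0.53 -0.12]]
hole -75 547.7013568622775 -354.530273205055
hole 0 545.6853438983173 -279.5573734896969
hole 75 543.6693309343572 -204.5844737743388
eye [ 634.26 -366.91  127.  ] grip [ 557.   -355.84  172.  ] yaw -8.153555496199782 78.04780624987865
pin [[ 547.2 -278.2  106. ]] bottle [[389.96 -68.15  85.  ]]
side proj: rodhole,pinhole [[274.52 188.05]
 [252.86 170.4 ]] grip [[406.47 301.06]] eye [[445.21 302.73]]
```

```bash
cat > go.py <<'E'
import sys
from h import *
def rel(x,y,z,yaw,q=False):
    s=ctrl.get_state(); Rc=R.from_rotvec(s["orientation"])
    a=np.radians(yaw); Y=np.array([np.cos(a),np.sin(a),0]); Z=np.array([0,0,-1.]); X=np.cross(Y,Z)
    Rt=R.from_matrix(np.c_[X,Y,Z]); d=Rc.inv().apply(np.array([x,y,z])-s["eef_pos"])/250
    w=(Rc.inv()*Rt).as_rotvec()/(np.pi/4)
    yc=Rc.as_matrix()[:,1]
    print("t",round(s["time_s"],2),"pos",s["eef_pos"].round(1),"yaw",round(float(np.degrees(np.arctan2(yc[1],yc[0]))),1),"F",s["force"].round(1),"j6",s["joints"][5].round(2))
    print("d",d.round(4),"a",w.round(4), "rows>=",round(max(np.linalg.norm(d)*250/41.7,np.degrees(np.linalg.norm(w)*np.pi/4)/7.16),1))
if __name__=="__main__": rel(*map(float,sys.argv[1:5]))
E
python3 go.py 284 272 200 90;python3 go.py 440 62 200 90
```

```text
t 1.05 pos [113.4 487.  231.3] yaw 76.9 F [-0.3  0.6 -0.3] j6 1.57
d [-0.8596 -0.6827  0.1252] a [ 0.      0.     -0.2914] rows>= 6.6
t 1.05 pos [113.4 487.  231.3] yaw 76.9 F [-0.3  0.6 -0.3] j6 1.57
d [-1.6579 -1.3593  0.1252] a [ 0.      0.     -0.2914] rows>= 12.9
```

```bash
python3 -m jog '[{"dx":-0.9,"dy":-0.74,"dz":0.12,"az":-0.29,"jaw":0},{"dx":-0.9,"dy":-0.74,"dz":0.12,"az":-0.29,"jaw":0},{"dx":-0.9,"dy":-0.74,"dz":0.12,"az":-0.29,"jaw":0},{"dx":-0.9,"dy":-0.74,"dz":0.12,"az":-0.29,"jaw":0},{"dx":-0.9,"dy":-0.74,"dz":0.12,"az":-0.29,"jaw":0},{"dx":-0.9,"dy":-0.74,"dz":0.12,"az":-0.29,"jaw":0},{"dx":-0.9,"dy":-0.74,"dz":0.12,"az":-0.29,"jaw":0},{"dx":-0.9,"dy":-0.74,"dz":0.12,"az":-0.29,"jaw":0},{"dx":-0.9,"dy":-0.74,"dz":0.12,"az":-0.29,"jaw":0},{"dx":-0.9,"dy":-0.74,"dz":0.12,"az":-0.29,"jaw":0}]' 60; python3 go.py 440 62 80 90
```

```text
t 1.05 pos [113.4 487.  231.3] yaw 76.9 F [-0.3  0.6 -0.3] j6 1.57
d [-1.6579 -1.3593  0.6052] a [ 0.      0.     -0.2914] rows>= 13.4invalid input
```

```bash
python3 -m jog '[{"dx":-0.9,"dy":-0.74,"dz":0.12,"ax":0,"ay":0,"az":-0.29,"jaw":0},{"dx":-0.9,"dy":-0.74,"dz":0.12,"ax":0,"ay":0,"az":-0.29,"jaw":0},{"dx":-0.9,"dy":-0.74,"dz":0.12,"ax":0,"ay":0,"az":-0.29,"jaw":0},{"dx":-0.9,"dy":-0.74,"dz":0.12,"ax":0,"ay":0,"az":-0.29,"jaw":0},{"dx":-0.9,"dy":-0.74,"dz":0.12,"ax":0,"ay":0,"az":-0.29,"jaw":0},{"dx":-0.9,"dy":-0.74,"dz":0.12,"ax":0,"ay":0,"az":-0.29,"jaw":0},{"dx":-0.9,"dy":-0.74,"dz":0.12,"ax":0,"ay":0,"az":-0.29,"jaw":0},{"dx":-0.9,"dy":-0.74,"dz":0.12,"ax":0,"ay":0,"az":-0.29,"jaw":0},{"dx":-0.9,"dy":-0.74,"dz":0.12,"ax":0,"ay":0,"az":-0.29,"jaw":0},{"dx":-0.9,"dy":-0.74,"dz":0.12,"ax":0,"ay":0,"az":-0.29,"jaw":0}]' 60; python3 go.py 440 62 80 90
```

```text
time_s: 1.88
eef_pos: [290.7, 255.8, 201.5]
orientation: [-0.004, -3.142, -0.001]
force: [0.3, 0.2, -0.5]
gripper_width: 0.001
grasp_force: 0.0
t 1.88 pos [290.7 255.8 201.5] yaw 89.9 F [ 0.3  0.2 -0.5] j6 0.72
d [-0.599  -0.7742  0.4854] a [ 0.001  -0.0001 -0.0032] rows>= 6.6
```

```bash
python3 -m jog '[{"dx":-0.6,"dy":-0.774,"dz":0.485,"ax":0,"ay":0,"az":0,"jaw":0},{"dx":-0.6,"dy":-0.774,"dz":0.485,"ax":0,"ay":0,"az":0,"jaw":0},{"dx":-0.6,"dy":-0.774,"dz":0.485,"ax":0,"ay":0,"az":0,"jaw":0},{"dx":-0.6,"dy":-0.774,"dz":0.485,"ax":0,"ay":0,"az":0,"jaw":0},{"dx":-0.6,"dy":-0.774,"dz":0.485,"ax":0,"ay":0,"az":0,"jaw":0},{"dx":-0.6,"dy":-0.774,"dz":0.485,"ax":0,"ay":0,"az":0,"jaw":0},{"dx":-0.6,"dy":-0.774,"dz":0.485,"ax":0,"ay":0,"az":0,"jaw":0},{"dx":-0.6,"dy":-0.774,"dz":0.485,"ax":0,"ay":0,"az":0,"jaw":0},{"dx":-0.6,"dy":-0.774,"dz":0.485,"ax":0,"ay":0,"az":0,"jaw":0},{"dx":-0.6,"dy":-0.774,"dz":0.485,"ax":0,"ay":0,"az":0,"jaw":0}]'; python3 go.py 545 61 80 90
```

```text
time_s: 2.72
eef_pos: [440.1, 63.9, 80.2]
orientation: [0.003, -3.141, -0.001]
force: [0.3, 0.8, -0.2]
gripper_width: 0.001
grasp_force: 0.0
t 2.72 pos [440.1  63.9  80.2] yaw 90.1 F [ 0.3  0.8 -0.2] j6 0.14
d [-0.4197 -0.0124  0.0006] a [ 0.0008 -0.0007  0.0022] rows>= 2.5
```

```bash
python3 -m jog '[{"dx":-0.05,"dy":0,"dz":0,"ax":0,"ay":0,"az":0,"jaw":0},{"dx":-0.1,"dy":0,"dz":0,"ax":0,"ay":0,"az":0,"jaw":0},{"dx":-0.15,"dy":0,"dz":0,"ax":0,"ay":0,"az":0,"jaw":0},{"dx":-0.2,"dy":0,"dz":0,"ax":0,"ay":0,"az":0,"jaw":0},{"dx":-0.25,"dy":0,"dz":0,"ax":0,"ay":0,"az":0,"jaw":0},{"dx":-0.29,"dy":0,"dz":0,"ax":0,"ay":0,"az":0,"jaw":0},{"dx":-0.33,"dy":0,"dz":0,"ax":0,"ay":0,"az":0,"jaw":0},{"dx":-0.36,"dy":0,"dz":0,"ax":0,"ay":0,"az":0,"jaw":0},{"dx":-0.39,"dy":0,"dz":0,"ax":0,"ay":0,"az":0,"jaw":0},{"dx":-0.41,"dy":0,"dz":0,"ax":0,"ay":0,"az":0,"jaw":0}]'; python3 go.py 555 61 80 90
```

```text
time_s: 3.55
eef_pos: [543.2, 63.6, 80.6]
orientation: [-0.002, 3.141, 0.001]
force: [-2.1, 1.1, 0.4]
gripper_width: 0.002
grasp_force: 0.9
t 3.55 pos [543.2  63.6  80.6] yaw 90.1 F [-2.1  1.1  0.4] j6 0.11
d [-0.0473 -0.0105  0.0024] a [0.0008 0.0006 0.0017] rows>= 0.3
```

```bash
python3 -m jog '[{"dx":-0.006,"dy":0,"dz":0,"ax":0,"ay":0,"az":0,"jaw":0},{"dx":-0.012,"dy":0,"dz":0,"ax":0,"ay":0,"az":0,"jaw":0},{"dx":-0.018,"dy":0,"dz":0,"ax":0,"ay":0,"az":0,"jaw":0},{"dx":-0.024,"dy":0,"dz":0,"ax":0,"ay":0,"az":0,"jaw":0},{"dx":-0.03,"dy":0,"dz":0,"ax":0,"ay":0,"az":0,"jaw":0},{"dx":-0.034,"dy":0,"dz":0,"ax":0,"ay":0,"az":0,"jaw":0},{"dx":-0.038,"dy":0,"dz":0,"ax":0,"ay":0,"az":0,"jaw":0},{"dx":-0.042,"dy":0,"dz":0,"ax":0,"ay":0,"az":0,"jaw":0},{"dx":-0.042,"dy":0,"dz":0,"ax":0,"ay":0,"az":0,"jaw":0},{"dx":-0.042,"dy":0,"dz":0,"ax":0,"ay":0,"az":0,"jaw":0}]'; python3 go.py 555 61 80 90
```

```text
time_s: 4.38
eef_pos: [551.5, 61.9, 79.9]
orientation: [-0.002, -3.138, -0.0]
force: [-6.0, 1.0, 3.5]
gripper_width: 0.0
grasp_force: 3.1
t 4.38 pos [551.5  61.9  79.9] yaw 89.9 F [-6.   1.   3.5] j6 0.11
d [-0.0139 -0.0036 -0.0003] a [ 0.     -0.0046 -0.0013] rows>= 0.1
```

```bash
python3 -m jog '[{"dx":-0.004,"dy":0,"dz":0,"ax":0,"ay":0,"az":0,"jaw":0},{"dx":-0.008,"dy":0,"dz":0,"ax":0,"ay":0,"az":0,"jaw":0},{"dx":-0.012,"dy":0,"dz":0,"ax":0,"ay":0,"az":0,"jaw":0},{"dx":-0.016,"dy":0,"dz":0,"ax":0,"ay":0,"az":0,"jaw":0},{"dx":-0.02,"dy":0,"dz":0,"ax":0,"ay":0,"az":0,"jaw":0},{"dx":-0.02,"dy":0,"dz":0,"ax":0,"ay":0,"az":0,"jaw":0},{"dx":-0.02,"dy":0,"dz":0,"ax":0,"ay":0,"az":0,"jaw":0},{"dx":-0.02,"dy":0,"dz":0,"ax":0,"ay":0,"az":0,"jaw":0},{"dx":-0.02,"dy":0,"dz":0,"ax":0,"ay":0,"az":0,"jaw":0},{"dx":-0.02,"dy":0,"dz":0,"ax":0,"ay":0,"az":0,"jaw":0}]'; python3 go.py 480 61 80 90
```

```text
time_s: 5.22
eef_pos: [551.6, 61.9, 79.7]
orientation: [-0.001, -3.129, 0.0]
force: [-17.7, 0.3, 13.3]
gripper_width: 0.002
grasp_force: 8.9
t 5.22 pos [551.6  61.9  79.7] yaw 90.0 F [-17.7   0.3  13.3] j6 0.11
d [ 0.2863 -0.0037  0.0026] a [-0.     -0.0164 -0.0008] rows>= 1.7
```

```bash
python3 -m jog '[{"dx":0.15,"dy":0,"dz":0,"ax":0,"ay":0,"az":0,"jaw":0},{"dx":0.28,"dy":0,"dz":0,"ax":0,"ay":0,"az":0,"jaw":10},{"dx":0.28,"dy":0,"dz":-0.15,"ax":0,"ay":0,"az":0,"jaw":80},{"dx":0.28,"dy":-0.1,"dz":-0.3,"ax":0,"ay":0,"az":0.1,"jaw":80},{"dx":0.2,"dy":-0.9,"dz":-0.68,"ax":0,"ay":0,"az":0.9,"jaw":80},{"dx":0.1,"dy":-0.9,"dz":-0.68,"ax":0,"ay":0,"az":0.9,"jaw":80},{"dx":0.1,"dy":-0.9,"dz":-0.68,"ax":0,"ay":0,"az":0.9,"jaw":80},{"dx":0.1,"dy":-0.9,"dz":-0.68,"ax":0,"ay":0,"az":0.9,"jaw":80},{"dx":0.1,"dy":-0.9,"dz":-0.68,"ax":0,"ay":0,"az":0.9,"jaw":80},{"dx":0.1,"dy":-0.9,"dz":-0.68,"ax":0,"ay":0,"az":0.9,"jaw":80}]'; python3 go.py 555 -355.5 230 -8
```

```text
time_s: 6.05
eef_pos: [535.1, -168.0, 252.9]
orientation: [1.099, 2.936, -0.003]
force: [0.6, -0.4, 0.1]
gripper_width: 0.936
grasp_force: 0.0
t 6.05 pos [ 535.1 -168.   252.9] yaw 49.0 F [ 0.6 -0.4  0.1] j6 0.41
d [-0.5517 -0.5134  0.095 ] a [0.0052 0.0078 1.2661] rows>= 8.0
```

```bash
python3 -m jog '[{"dx":-0.55,"dy":-0.51,"dz":0.09,"ax":0,"ay":0,"az":1,"jaw":80},{"dx":-0.55,"dy":-0.51,"dz":0.09,"ax":0,"ay":0,"az":1,"jaw":80},{"dx":-0.55,"dy":-0.51,"dz":0.09,"ax":0,"ay":0,"az":1,"jaw":80},{"dx":-0.55,"dy":-0.51,"dz":0.09,"ax":0,"ay":0,"az":1,"jaw":80},{"dx":-0.55,"dy":-0.51,"dz":0.09,"ax":0,"ay":0,"az":1,"jaw":80},{"dx":-0.55,"dy":-0.51,"dz":0.09,"ax":0,"ay":0,"az":1,"jaw":80},{"dx":-0.55,"dy":-0.51,"dz":0.09,"ax":0,"ay":0,"az":1,"jaw":80},{"dx":-0.55,"dy":-0.51,"dz":0.09,"ax":0,"ay":0,"az":1,"jaw":80},{"dx":-0.55,"dy":-0.51,"dz":0.09,"ax":0,"ay":0,"az":1,"jaw":80},{"dx":-0.55,"dy":-0.51,"dz":0.09,"ax":0,"ay":0,"az":1,"jaw":80}]'; python3 go.py 555 -355.5 138 -8; python3 - <<'E'
from h import *
t=ctrl.get_image("top"); s=ctrl.get_image("side")
cv2.imwrite("pics/t1.png",t[:,:,::-1]); cv2.imwrite("pics/s1.png",s[:,:,::-1])
a=cv2.resize(t[190:290,150:300],(600,400),interpolation=cv2.INTER_CUBIC)
b=cv2.resize(s[290:390,350:475],(500,400),interpolation=cv2.INTER_CUBIC) if 0 else s[160:400,200:520]
b=cv2.resize(b,(533,400))
c=np.vstack([cv2.resize(a,(450,300)),cv2.resize(b,(400,300))[:, :].copy() if 0 else cv2.copyMakeBorder(cv2.resize(b,(400,300)),0,0,0,50,0)])
cv2.imwrite("pics/c1.png",c[:,:,::-1])
E
```

```text
time_s: 6.88
eef_pos: [554.9, -349.3, 227.8]
orientation: [2.132, 2.306, -0.0]
force: [0.6, -0.3, 0.7]
gripper_width: 0.935
grasp_force: 0.0
t 6.88 pos [ 554.9 -349.3  227.8] yaw 4.5 F [ 0.6 -0.3  0.7] j6 0.93
d [-0.0243 -0.0018  0.3592] a [0.0007 0.0009 0.2779] rows>= 2.2
```

View pics/c1.png

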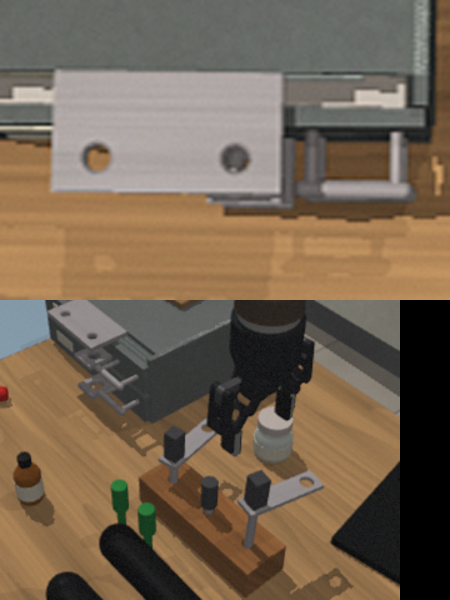

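The drawer looks nearly shut: the tab end is at about row 258.5 against the flange edge at row 253.3, so it may be a few mm open. I'll measure that at subpixel level.

```bash
python3 - <<'E'
from fit import *
t=cv2.imread("pics/t1.png").astype(float).mean(2)
for u0,u1 in((220,226),(226,230),(232,242),(205,215)):
    print("cols",u0,u1,"rows246-268",t[246:268,u0:u1].mean(1).round(0))
print("handle cols255-280",t[222:270,257:278].mean(1).round(0))
cab=[740.65,101.0,.0137]
def loc(u,v,z):
    p=ray("top",[(u,v)],z)[0]; c,s=np.cos(cab[2]),np.sin(cab[2]); d=p[:2]-cab[:2]; return np.array([d[0]*c+d[1]*s,-d[0]*s+d[1]*c])
for n,u,v,z in(("flange edge",225,253.3,130),("tab end",230,258.5,93),("cab top front",210,213.5,130),("back",210,88.7,130)): print(n,loc(u,v,z))
s=cv2.imread("pics/s1.png")[150:310,205:345]
cv2.imwrite("pics/s1c.png",cv2.resize(s,(700,800)[::1] if 0 else (525,600),interpolation=cv2.INTER_CUBIC))
E
```

```text
cols 220 226 rows246-268 [153. 162. 169. 172. 171. 171. 173. 180. 120.  86.  92. 120. 112. 108.
 110. 112. 130. 134. 132. 127. 121. 118.]
cols 226 230 rows246-268 [109. 122. 160. 172. 170. 171. 173. 179. 124. 100.  88. 119. 101.  73.
  67.  62. 124. 136. 133. 128. 121. 117.]
cols 232 242 rows246-268 [163. 162. 166. 170. 169. 168. 171. 177. 132.  90.  94. 138. 104.  73.
  66.  63. 124. 134. 133. 128. 122. 118.]
cols 205 215 rows246-268 [168. 166. 171. 173. 172. 174. 174. 180. 123. 116. 120. 118. 119. 122.
 126. 129. 134. 134. 131. 126. 120. 120.]
handle cols255-280 [146. 143. 182. 147. 107. 103. 105. 106. 107. 119.  57.  31.  46.  37.
  36.  63.  76.  77.  78.  74.  70.  72.  74.  76.  75.  74.  73.  63.
 118. 151. 165. 166. 146. 116.  86.  64.  64.  64.  66.  70.  66.  97.
 129. 132. 127. 121. 118. 129.]
flange edge [-171.6   -34.37]
tab end [-178.86  -37.97]
cab top front [-102.62   -7.1 ]
back [118.74  -2.67]
```

View pics/s1c.png

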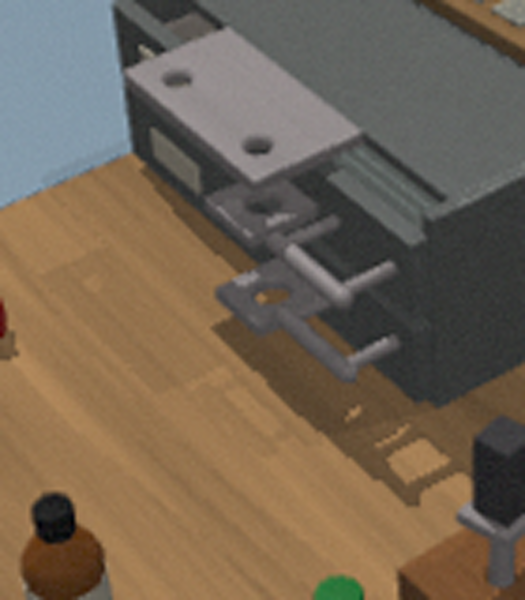

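```bash
python3 - <<'E'
from fit import *
cab=[740.65,101.0,.0137]; c,s=np.cos(cab[2]),np.sin(cab[2])
W=lambda x,y,z:(cab[0]+c*x-s*y,cab[1]+s*x+c*y,z)
P=lambda *a:((proj("side",[W(*a)])[0]-[205,150]+.5)*3.75-.5).round(1)
for q in(0,4,8): print(q,"left",P(-176-q,-18,93),"front",P(-176-q,-62,93),"hole",P(-152-q,-40,93),"handle corner-ish dx",P(-172-q,-105,93))
print("low left",P(-176,-18,30),"front",P(-176,-62,30),"hole",P(-152,-40,30))
print("flange",P(-172,66,130),P(-172,-66,130),"rodhole",P(-152,-40,130),P(-152,40,130))
im=cv2.imread("pics/s1.png")[150:310,205:345]
z=cv2.resize(im[45:95,45:105],(720,600),interpolation=cv2.INTER_CUBIC); cv2.imwrite("pics/s1d.png",cv2.convertScaleAbs(z,alpha=1.6))
E
```

```text
0 left [207.7 197.5] front [253.  236.6] hole [267.2 199.7] handle corner-ish dx [305.6 273.4]
4 left [201.5 200.4] front [246.7 239.6] hole [261.1 202.5] handle corner-ish dx [299.2 276.5]
8 left [195.3 203.2] front [240.4 242.5] hole [254.9 205.4] handle corner-ish dx [292.9 279.6]
low left [218.  287.2] front [261.9 326.9] hole [275.5 289.4]
flange [125.1  70.3] [258.1 181.3] rodhole [262.1 144.1] [180.8  77.9]
```

View pics/s1d.png

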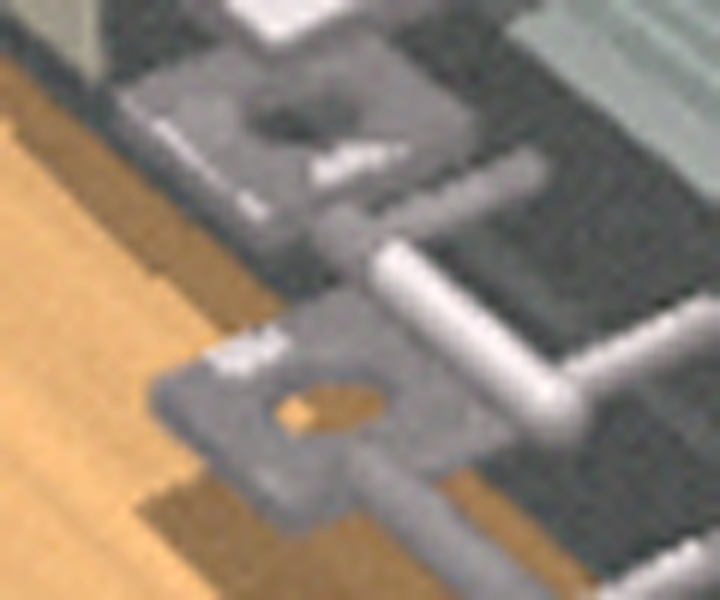

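The lower-minus-upper tab hole offset is (2.25,23.8) px, against (2.2,23.9) predicted for q=0, so the drawer is shut. Next is picking the lock rod.

```bash
python3 -m jog '[{"dx":-0.024,"dy":-0.002,"dz":0,"ax":0,"ay":0,"az":0.14,"jaw":80},{"dx":-0.024,"dy":-0.002,"dz":0,"ax":0,"ay":0,"az":0.278,"jaw":80},{"dx":-0.024,"dy":-0.002,"dz":0.06,"ax":0,"ay":0,"az":0.278,"jaw":80},{"dx":-0.024,"dy":-0.002,"dz":0.12,"ax":0,"ay":0,"az":0.278,"jaw":80},{"dx":-0.024,"dy":-0.002,"dz":0.18,"ax":0,"ay":0,"az":0.278,"jaw":80},{"dx":-0.024,"dy":-0.002,"dz":0.24,"ax":0,"ay":0,"az":0.278,"jaw":80},{"dx":-0.024,"dy":-0.002,"dz":0.3,"ax":0,"ay":0,"az":0.278,"jaw":80},{"dx":-0.024,"dy":-0.002,"dz":0.355,"ax":0,"ay":0,"az":0.278,"jaw":80},{"dx":-0.024,"dy":-0.002,"dz":0.355,"ax":0,"ay":0,"az":0.278,"jaw":80},{"dx":-0.024,"dy":-0.002,"dz":0.355,"ax":0,"ay":0,"az":0.278,"jaw":80}]'; python3 go.py 555 -355.5 138 -8; python3 - <<'E'
from h import *
for n in("top","side"):
    im=ctrl.get_image(n); cv2.imwrite(f"pics/{n}2.png",im[:,:,::-1])
a=cv2.imread("pics/top2.png")[200:300,430:530];b=cv2.imread("pics/side2.png")[230:370,350:490]
cv2.imwrite("pics/c2.png",np.hstack([cv2.resize(a,(400,400),interpolation=2),cv2.resize(b,(400,400),interpolation=2)]))
E
```

```text
time_s: 7.82
eef_pos: [554.3, -354.6, 138.3]
orientation: [-2.37, -2.06, 0.001]
force: [0.2, -0.0, -0.3]
gripper_width: 0.935
grasp_force: 0.0
t 7.82 pos [ 554.3 -354.6  138.3] yaw -8.0 F [ 0.2 -0.  -0.3] j6 1.14
d [-0.003   0.0033  0.0011] a [-0.0021 -0.0008 -0.0005] rows>= 0.0
```

View pics/c2.png

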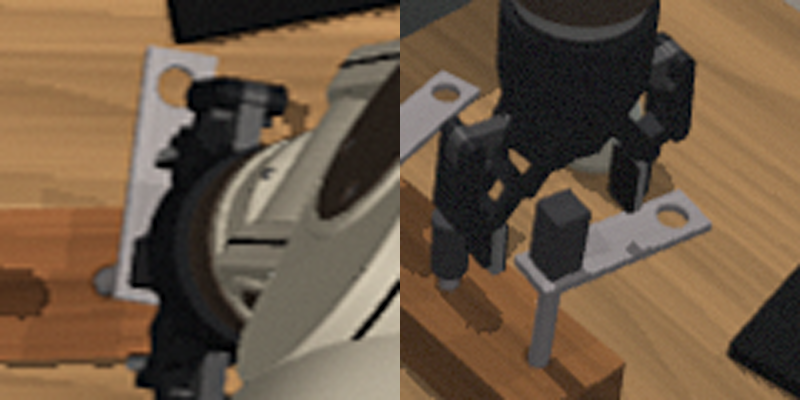

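The side crop shows the lock rod's grip midway between the open fingers, which straddle it above the arm. The view agrees with the estimate to about 1–2 px, so I'm closing.

```bash
python3 -m jog '[{"dx":0,"dy":0.004,"dz":0,"ax":0,"ay":0,"az":0,"jaw":40},{"dx":0,"dy":0.004,"dz":0,"ax":0,"ay":0,"az":0,"jaw":30},{"dx":0,"dy":0.004,"dz":0,"ax":0,"ay":0,"az":0,"jaw":20},{"dx":0,"dy":0.004,"dz":0,"ax":0,"ay":0,"az":0,"jaw":10},{"dx":0,"dy":0.004,"dz":0,"ax":0,"ay":0,"az":0,"jaw":0},{"dx":0,"dy":0.004,"dz":0,"ax":0,"ay":0,"az":0,"jaw":0},{"dx":0,"dy":0.004,"dz":0,"ax":0,"ay":0,"az":0,"jaw":0},{"dx":0,"dy":0.004,"dz":0,"ax":0,"ay":0,"az":0,"jaw":0},{"dx":0,"dy":0.004,"dz":0,"ax":0,"ay":0,"az":0,"jaw":0},{"dx":0,"dy":0.004,"dz":0,"ax":0,"ay":0,"az":0,"jaw":0}]' 60; python3 go.py 555 -355.5 138 -8
```

```text
time_s: 8.75
eef_pos: [554.3, -355.4, 139.2]
orientation: [-2.372, -2.058, 0.003]
force: [-5.4, 1.8, 6.0]
gripper_width: 0.246
grasp_force: 60.0
t 8.75 pos [ 554.3 -355.4  139.2] yaw -8.1 F [-5.4  1.8  6. ] j6 1.14
d [-0.0001  0.0027  0.0047] a [-0.0029  0.0003 -0.0021] rows>= 0.0
```

```bash
python3 -m jog '[{"dx":0,"dy":-0.016,"dz":0,"ax":0,"ay":0,"az":0,"jaw":0},{"dx":0,"dy":-0.016,"dz":-0.04,"ax":0,"ay":0,"az":0,"jaw":0},{"dx":0,"dy":-0.016,"dz":-0.08,"ax":0,"ay":0,"az":0,"jaw":0},{"dx":0,"dy":-0.016,"dz":-0.14,"ax":0,"ay":0,"az":0,"jaw":0},{"dx":0,"dy":-0.016,"dz":-0.2,"ax":0,"ay":0,"az":0,"jaw":0},{"dx":0,"dy":-0.016,"dz":-0.28,"ax":0,"ay":0,"az":0,"jaw":0},{"dx":0,"dy":-0.016,"dz":-0.36,"ax":0,"ay":0,"az":0,"jaw":0},{"dx":0,"dy":-0.016,"dz":-0.44,"ax":0,"ay":0,"az":0,"jaw":0},{"dx":0,"dy":-0.016,"dz":-0.52,"ax":0,"ay":0,"az":0,"jaw":0},{"dx":0,"dy":-0.016,"dz":-0.57,"ax":0,"ay":0,"az":0,"jaw":0}]' 60; python3 go.py 530 -155.5 282 45
```

```text
time_s: 9.58
eef_pos: [552.7, -355.0, 284.7]
orientation: [2.369, 2.057, 0.003]
force: [-0.4, 0.1, -0.7]
gripper_width: 0.246
grasp_force: 59.4
t 9.58 pos [ 552.7 -355.   284.7] yaw -8.1 F [-0.4  0.1 -0.7] j6 1.14
d [ 0.7776 -0.2018  0.009 ] a [ 0.0042  0.004  -1.1789] rows>= 7.4
```

```bash
python3 -m jog '[{"dx":0.06,"dy":-0.02,"dz":0.009,"ax":0,"ay":0,"az":-0.1,"jaw":0},{"dx":0.16,"dy":-0.04,"dz":0.009,"ax":0,"ay":0,"az":-0.2,"jaw":0},{"dx":0.26,"dy":-0.07,"dz":0.009,"ax":0,"ay":0,"az":-0.33,"jaw":0},{"dx":0.36,"dy":-0.1,"dz":0.009,"ax":0,"ay":0,"az":-0.46,"jaw":0},{"dx":0.46,"dy":-0.13,"dz":0.009,"ax":0,"ay":0,"az":-0.6,"jaw":0},{"dx":0.56,"dy":-0.15,"dz":0.009,"ax":0,"ay":0,"az":-0.72,"jaw":0},{"dx":0.66,"dy":-0.17,"dz":0.009,"ax":0,"ay":0,"az":-0.84,"jaw":0},{"dx":0.73,"dy":-0.19,"dz":0.009,"ax":0,"ay":0,"az":-0.94,"jaw":0},{"dx":0.78,"dy":-0.2,"dz":0.009,"ax":0,"ay":0,"az":-1,"jaw":0},{"dx":0.78,"dy":-0.2,"dz":0.009,"ax":0,"ay":0,"az":-1,"jaw":0}]' 60; python3 go.py 589.2 50 282 90.8
```

```text
time_s: 10.42
eef_pos: [529.9, -152.0, 280.3]
orientation: [1.396, 2.813, 0.003]
force: [1.1, -0.3, -1.9]
gripper_width: 0.248
grasp_force: 59.4
t 10.42 pos [ 529.9 -152.   280.3] yaw 37.2 F [ 1.1 -0.3 -1.9] j6 0.64
d [ 0.5003  0.6774 -0.0056] a [ 0.0022  0.0013 -1.1911] rows>= 7.5
```

```bash
python3 -m jog '[{"dx":0.05,"dy":0.068,"dz":0,"ax":0,"ay":0,"az":-0.1,"jaw":0},{"dx":0.11,"dy":0.15,"dz":0,"ax":0,"ay":0,"az":-0.21,"jaw":0},{"dx":0.18,"dy":0.24,"dz":0,"ax":0,"ay":0,"az":-0.33,"jaw":0},{"dx":0.25,"dy":0.34,"dz":0,"ax":0,"ay":0,"az":-0.46,"jaw":0},{"dx":0.32,"dy":0.43,"dz":0,"ax":0,"ay":0,"az":-0.6,"jaw":0},{"dx":0.38,"dy":0.52,"dz":0,"ax":0,"ay":0,"az":-0.72,"jaw":0},{"dx":0.44,"dy":0.59,"dz":0,"ax":0,"ay":0,"az":-0.84,"jaw":0},{"dx":0.48,"dy":0.64,"dz":0,"ax":0,"ay":0,"az":-0.94,"jaw":0},{"dx":0.5,"dy":0.68,"dz":0,"ax":0,"ay":0,"az":-1,"jaw":0},{"dx":0.5,"dy":0.68,"dz":0,"ax":0,"ay":0,"az":-1,"jaw":0}]' 60; python3 go.py 589.2 58.9 282 90.8
```

```text
time_s: 11.25
eef_pos: [591.6, 49.2, 279.1]
orientation: [0.217, 3.133, 0.001]
force: [0.2, -0.1, -1.6]
gripper_width: 0.247
grasp_force: 59.4
t 11.25 pos [591.6  49.2 279.1] yaw 82.1 F [ 0.2 -0.1 -1.6] j6 0.22
d [ 0.0149  0.0372 -0.0116] a [ 0.0012  0.0014 -0.1939] rows>= 1.2
```

```bash
python3 -m jog '[{"dx":0.015,"dy":0.037,"dz":0,"ax":0,"ay":0,"az":-0.1,"jaw":0},{"dx":0.015,"dy":0.037,"dz":0,"ax":0,"ay":0,"az":-0.194,"jaw":0},{"dx":0.015,"dy":0.037,"dz":0,"ax":0,"ay":0,"az":-0.194,"jaw":0},{"dx":0.015,"dy":0.037,"dz":0,"ax":0,"ay":0,"az":-0.194,"jaw":0},{"dx":0.015,"dy":0.037,"dz":0,"ax":0,"ay":0,"az":-0.194,"jaw":0},{"dx":0.015,"dy":0.037,"dz":0,"ax":0,"ay":0,"az":-0.194,"jaw":0},{"dx":0.015,"dy":0.037,"dz":0,"ax":0,"ay":0,"az":-0.194,"jaw":0},{"dx":0.015,"dy":0.037,"dz":0,"ax":0,"ay":0,"az":-0.194,"jaw":0},{"dx":0.015,"dy":0.037,"dz":0,"ax":0,"ay":0,"az":-0.194,"jaw":0},{"dx":0.015,"dy":0.037,"dz":0,"ax":0,"ay":0,"az":-0.194,"jaw":0}]' 60; python3 go.py 589.2 58.9 279 90.8; python3 - <<'E'
from h import *
for n in("top","side"):
    im=ctrl.get_image(n); cv2.imwrite(f"pics/{n}3.png",im[:,:,::-1])
a=cv2.imread("pics/top3.png")[190:290,150:250];b=cv2.imread("pics/side3.png")[95:215,215:335]
cv2.imwrite("pics/c3.png",np.hstack([cv2.resize(a,(400,400),interpolation=2),cv2.resize(b,(400,400),interpolation=2)]))
e=ctrl.get_state()["eef_pos"]; B=np.array([589.2,58.9,0])
print("expected eye top(0,80):",proj("top",[[e[0]-80*np.sin(.014),e[1]+80,e[2]-12.5]]),proj("side",[[e[0]-1.1,e[1]+80,e[2]-12.5]]),"side tip",proj("side",[[e[0],e[1],e[2]-133]]))
E
```

```text
time_s: 12.08
eef_pos: [587.9, 56.9, 279.1]
orientation: [0.018, -3.142, 0.0]
force: [0.1, -0.6, -1.6]
gripper_width: 0.245
grasp_force: 59.5
t 12.08 pos [587.9  56.9 279.1] yaw 90.6 F [ 0.1 -0.6 -1.6] j6 0.09
d [-0.0052  0.008   0.0002] a [-0.     -0.     -0.0036] rows>= 0.1
expected eye top(0,80): [[163.72757393 235.95887584]] [[245.7625379  111.79016046]] side tip [[273.88863819 182.10805862]]
```

View pics/c3.png

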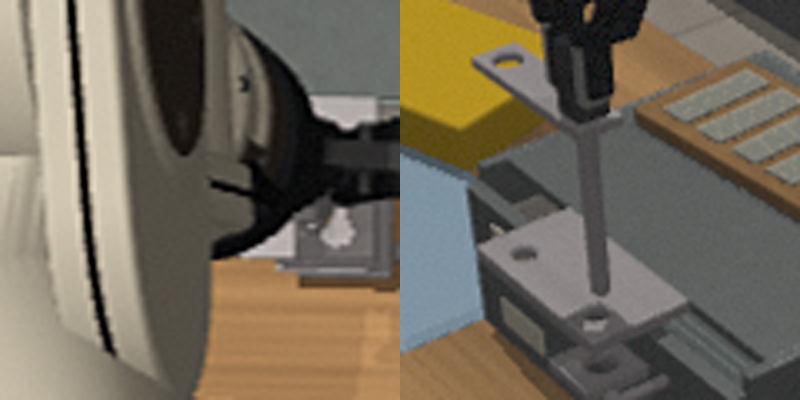

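The side crop shows the shaft tip at full-image (275,182.6), just above the rod hole at about (274,189.5). The top view is blocked by the arm. I'll refine numerically.

```bash
python3 - <<'E'
from fit import *
s3=cv2.imread("pics/side3.png").astype(float).mean(2); s1=cv2.imread("pics/s1.png").astype(float).mean(2)
# holes in s1: dark blobs in flange
def blob(im,u,v,r=6):
    w=im[v-r:v+r+1,u-r:u+r+1]; bg=np.percentile(w,85); lo=w.min(); k=np.clip((bg-w)/(bg-lo),0,1); k[k<.4]=0
    yy,xx=np.mgrid[v-r:v+r+1,u-r:u+r+1]; return (k*xx).sum()/k.sum(),(k*yy).sum()/k.sum()
for n,u,v in(("rod",273,189),("pin",252,171)):
    c=blob(s1,u,v); print(n,np.array(c),ray("side",[c],130)[0]); 
print(s1[184:194,266:282].astype(int))
# shaft
for r in(140,150,160,170,176):
    print(r,s3[r,262:286].astype(int))
print(s3[176:196,270:280].astype(int))
e=np.array([587.9,56.9,279.1])
for z in(165,175,190,210): print(z,proj("side",[[e[0],e[1],z]])[0])
E
```

```text
rod [272.91 189.38] [584.25  57.14 130.  ]
pin [251.28 171.25] [583.91 138.29 130.  ]
[[137 139 138 138 143 143 141 143 142 143 143 142 144 141 141 143]
 [141 141 138 140 143 141 139 135 138 138 143 142 140 144 145 144]
 [137 142 139 139 133 118 117 114 118 120 122 132 142 142 142 142]
 [142 142 140 130 111  96  90  84  83  92 100 119 134 141 142 143]
 [144 142 144 120  97  80  74  72  71  74  78  97 133 139 143 141]
 [145 143 145 122  84  73  64  62  64  68  61 104 138 140 142 142]
 [146 145 144 138 103  64  49  50  49  44  77 128 138 142 141 141]
 [147 145 144 144 138 129 108 103 122 123 129 138 136 137 141 143]
 [143 144 144 147 143 146 139 134 139 140 140 137 137 137 135 139]
 [104 143 146 145 144 142 142 141 141 137 138 139 138 139 142 143]]
140 [95 93 97 93 94 92 77 72 74 73 72 69 73 93 93 92 94 89 92 90 91 92 90 95]
150 [93 93 93 93 94 95 95 74 73 76 74 74 72 77 94 95 94 93 94 93 96 93 96 95]
160 [137 138 134 136 135 140 137 135  85  72  74  75  75  70  87  95  96  94
  93  95  95  95  96  96]
170 [139 136 136 137 139 139 139 138 137  89  71  74  76  74  68 117 139 140
 139 13
[... 362 characters left out ...]
  69  66 129 141]
 [139 140  99  72  70  72  64  86 133 142]
 [137 139 133 115  82  74  84 124 137 140]
 [136 139 139 137 132 128 129 137 137 137]
 [134 138 134 134 112 126 140 139 137 137]
 [127 114 110 111  94  97 115 124 138 138]
 [106  91  86  80  79  77  85 117 124 136]
 [ 85  78  71  72  71  71  69  81  96 104]
 [ 74  69  61  61  63  66  61  70  84  88]
 [ 71  57  46  51  44  48  77  81  89  88]
 [111 116 100  98 117 122 130  99  89  89]
 [122 138 135 131 135 138 113  91  87  89]
 [134 142 141 140 140 137 101  85  86  89]
 [104 105 102 107 106 105  89  88  86  89]
 [ 92  89  90  91  86  88  94  91  82  76]]
165 [273.17 174.16]
175 [272.77 169.88]
190 [272.17 163.37]
210 [271.35 154.52]
```

```bash
python3 - <<'E'
from fit import *
for p in((272.0,188.1),(272.0,188.6),(272.5,188.1),(273,188.5)): print(p,ray("side",[p],130)[0])
E
```

```text
(272.0, 188.1) [585.18  61.89 130.  ]
(272.0, 188.6) [584.26  60.47 130.  ]
(272.5, 188.1) [585.97  61.27 130.  ]
(273, 188.5) [586.01  59.52 130.  ]
```

```bash
python3 -m jog '[{"dx":0.0076,"dy":0.0164,"dz":0,"ax":0,"ay":0,"az":0,"jaw":0},{"dx":0.0076,"dy":0.0164,"dz":0,"ax":0,"ay":0,"az":0,"jaw":0},{"dx":0.0076,"dy":0.0164,"dz":0.02,"ax":0,"ay":0,"az":0,"jaw":0},{"dx":0.0076,"dy":0.0164,"dz":0.04,"ax":0,"ay":0,"az":0,"jaw":0},{"dx":0.0076,"dy":0.0164,"dz":0.05,"ax":0,"ay":0,"az":0,"jaw":0},{"dx":0.0076,"dy":0.0164,"dz":0.06,"ax":0,"ay":0,"az":0,"jaw":0},{"dx":0.0076,"dy":0.0164,"dz":0.07,"ax":0,"ay":0,"az":0,"jaw":0},{"dx":0.0076,"dy":0.0164,"dz":0.075,"ax":0,"ay":0,"az":0,"jaw":0},{"dx":0.0076,"dy":0.0164,"dz":0.08,"ax":0,"ay":0,"az":0,"jaw":0},{"dx":0.0076,"dy":0.0164,"dz":0.08,"ax":0,"ay":0,"az":0,"jaw":0}]' 60; python3 go.py 586 61 259 90.8
```

```text
time_s: 13.02
eef_pos: [585.9, 61.0, 258.8]
orientation: [0.018, -3.141, -0.0]
force: [0.4, 0.2, -1.5]
gripper_width: 0.249
grasp_force: 59.4
t 13.02 pos [585.9  61.  258.8] yaw 90.7 F [ 0.4  0.2 -1.5] j6 0.09
d [-0.0004 -0.0002 -0.0009] a [ 0.0001 -0.0005 -0.0031] rows>= 0.0
```

```bash
python3 -m jog '[{"dx":0,"dy":0,"dz":0.01,"ax":0,"ay":0,"az":0,"jaw":0},{"dx":0,"dy":0,"dz":0.02,"ax":0,"ay":0,"az":0,"jaw":0},{"dx":0,"dy":0,"dz":0.03,"ax":0,"ay":0,"az":0,"jaw":0},{"dx":0,"dy":0,"dz":0.04,"ax":0,"ay":0,"az":0,"jaw":0},{"dx":0,"dy":0,"dz":0.05,"ax":0,"ay":0,"az":0,"jaw":0},{"dx":0,"dy":0,"dz":0.06,"ax":0,"ay":0,"az":0,"jaw":0},{"dx":0,"dy":0,"dz":0.07,"ax":0,"ay":0,"az":0,"jaw":0},{"dx":0,"dy":0,"dz":0.08,"ax":0,"ay":0,"az":0,"jaw":0},{"dx":0,"dy":0,"dz":0.08,"ax":0,"ay":0,"az":0,"jaw":0},{"dx":0,"dy":0,"dz":0.08,"ax":0,"ay":0,"az":0,"jaw":0}]' 60; python3 go.py 586 61 200 90.8
```

```text
time_s: 13.85
eef_pos: [585.8, 61.0, 238.8]
orientation: [0.018, -3.141, 0.0]
force: [-0.1, 0.4, -0.5]
gripper_width: 0.247
grasp_force: 59.5
t 13.85 pos [585.8  61.  238.8] yaw 90.7 F [-0.1  0.4 -0.5] j6 0.09
d [-8.000e-04 -1.000e-04  1.553e-01] a [-0.0001 -0.0007 -0.0031] rows>= 0.9
```

```bash
python3 -m jog '[{"dx":0,"dy":0,"dz":0.02,"ax":0,"ay":0,"az":0,"jaw":0},{"dx":0,"dy":0,"dz":0.04,"ax":0,"ay":0,"az":0,"jaw":0},{"dx":0,"dy":0,"dz":0.06,"ax":0,"ay":0,"az":0,"jaw":0},{"dx":0,"dy":0,"dz":0.08,"ax":0,"ay":0,"az":0,"jaw":0},{"dx":0,"dy":0,"dz":0.1,"ax":0,"ay":0,"az":0,"jaw":0},{"dx":0,"dy":0,"dz":0.12,"ax":0,"ay":0,"az":0,"jaw":0},{"dx":0,"dy":0,"dz":0.14,"ax":0,"ay":0,"az":0,"jaw":0},{"dx":0,"dy":0,"dz":0.16,"ax":0,"ay":0,"az":0,"jaw":0},{"dx":0,"dy":0,"dz":0.18,"ax":0,"ay":0,"az":0,"jaw":0},{"dx":0,"dy":0,"dz":0.18,"ax":0,"ay":0,"az":0,"jaw":0}]' 60; python3 go.py 586 61 148 90.8
```

```text
time_s: 14.68
eef_pos: [585.3, 61.0, 192.6]
orientation: [0.018, -3.139, 0.0]
force: [-0.4, -0.2, -1.2]
gripper_width: 0.247
grasp_force: 59.5
t 14.68 pos [585.3  61.  192.6] yaw 90.7 F [-0.4 -0.2 -1.2] j6 0.09
d [-3.300e-03  1.000e-04  1.784e-01] a [-0.0003 -0.0029 -0.0031] rows>= 1.1
```

```bash
python3 -m jog '[{"dx":0,"dy":0,"dz":0.02,"ax":0,"ay":0,"az":0,"jaw":0},{"dx":0,"dy":0,"dz":0.04,"ax":0,"ay":0,"az":0,"jaw":0},{"dx":0,"dy":0,"dz":0.06,"ax":0,"ay":0,"az":0,"jaw":0},{"dx":0,"dy":0,"dz":0.08,"ax":0,"ay":0,"az":0,"jaw":0},{"dx":0,"dy":0,"dz":0.1,"ax":0,"ay":0,"az":0,"jaw":0},{"dx":0,"dy":0,"dz":0.12,"ax":0,"ay":0,"az":0,"jaw":0},{"dx":0,"dy":0,"dz":0.14,"ax":0,"ay":0,"az":0,"jaw":0},{"dx":0,"dy":0,"dz":0.155,"ax":0,"ay":0,"az":0,"jaw":0},{"dx":0,"dy":0,"dz":0.17,"ax":0,"ay":0,"az":0,"jaw":0},{"dx":0,"dy":0,"dz":0.17,"ax":0,"ay":0,"az":0,"jaw":0}]' 60; python3 go.py 586 61 146 90.8
```

```text
time_s: 15.52
eef_pos: [585.5, 61.0, 150.5]
orientation: [0.018, -3.14, 0.0]
force: [-0.7, 0.7, -2.2]
gripper_width: 0.249
grasp_force: 59.5
t 15.52 pos [585.5  61.  150.5] yaw 90.7 F [-0.7  0.7 -2.2] j6 0.09
d [-0.0021 -0.      0.0181] a [-0.0001 -0.002  -0.0031] rows>= 0.1
```

```bash
python3 -m jog '[{"dx":0,"dy":0,"dz":0.003,"ax":0,"ay":0,"az":-0.003,"jaw":0},{"dx":0,"dy":0,"dz":0.006,"ax":0,"ay":0,"az":-0.003,"jaw":0},{"dx":0,"dy":0,"dz":0.009,"ax":0,"ay":0,"az":-0.003,"jaw":0},{"dx":0,"dy":0,"dz":0.012,"ax":0,"ay":0,"az":-0.003,"jaw":0},{"dx":0,"dy":0,"dz":0.015,"ax":0,"ay":0,"az":-0.003,"jaw":0},{"dx":0,"dy":0,"dz":0.018,"ax":0,"ay":0,"az":-0.003,"jaw":0},{"dx":0,"dy":0,"dz":0.018,"ax":0,"ay":0,"az":-0.003,"jaw":0},{"dx":0,"dy":0,"dz":0.018,"ax":0,"ay":0,"az":-0.003,"jaw":0},{"dx":0,"dy":0,"dz":0.018,"ax":0,"ay":0,"az":-0.003,"jaw":0},{"dx":0,"dy":0,"dz":0.018,"ax":0,"ay":0,"az":-0.003,"jaw":0}]' 60; python3 go.py 586 61 146 90.8
```

```text
time_s: 16.35
eef_pos: [586.7, 60.8, 149.1]
orientation: [-0.021, 3.139, 0.0]
force: [-3.7, -2.2, 7.2]
gripper_width: 0.25
grasp_force: 61.0
t 16.35 pos [586.7  60.8 149.1] yaw 90.8 F [-3.7 -2.2  7.2] j6 0.09
d [0.0027 0.0009 0.0123] a [ 0.0003  0.0037 -0.0004] rows>= 0.1
```

Contact at TCP z=149.1 with Fz of 7 N matches the expected home height of 148 mm. Releasing and retreating upward.

```bash
python3 -m jog '[{"dx":0,"dy":0,"dz":0,"ax":0,"ay":0,"az":0,"jaw":40},{"dx":0,"dy":0,"dz":0,"ax":0,"ay":0,"az":0,"jaw":60},{"dx":0,"dy":0,"dz":0,"ax":0,"ay":0,"az":0,"jaw":60},{"dx":0,"dy":0,"dz":-0.06,"ax":0,"ay":0,"az":0,"jaw":60},{"dx":0,"dy":0,"dz":-0.18,"ax":0,"ay":0,"az":0,"jaw":60},{"dx":0,"dy":0,"dz":-0.34,"ax":0,"ay":0,"az":0,"jaw":60},{"dx":0.1,"dy":-0.2,"dz":-0.34,"ax":0,"ay":0,"az":0.15,"jaw":60},{"dx":0.15,"dy":-0.5,"dz":-0.34,"ax":0,"ay":0,"az":0.3,"jaw":60},{"dx":0.15,"dy":-0.8,"dz":-0.34,"ax":0,"ay":0,"az":0.5,"jaw":60},{"dx":0.15,"dy":-0.9,"dz":-0.34,"ax":0,"ay":0,"az":0.6,"jaw":60}]' 60; python3 go.py 547 -278 160 0; python3 - <<'E'
from h import *
for n in("top","side"):
    im=ctrl.get_image(n); cv2.imwrite(f"pics/{n}4.png",im[:,:,::-1])
a=cv2.imread("pics/top4.png")[190:290,130:300];b=cv2.imread("pics/side4.png")[120:260,200:345]
cv2.imwrite("pics/c4.png",np.hstack([cv2.resize(a,(408,240),interpolation=2) if 0 else cv2.copyMakeBorder(cv2.resize(a,(425,250),interpolation=2),0,110,0,0,0),cv2.resize(b,(373,360),interpolation=2)]))
E
```

```text
time_s: 17.18
eef_pos: [554.3, -101.5, 232.4]
orientation: [0.718, 3.058, 0.0]
force: [0.9, -0.7, 0.6]
gripper_width: 0.705
grasp_force: 0.0
t 17.18 pos [ 554.3 -101.5  232.4] yaw 63.6 F [ 0.9 -0.7  0.6] j6 0.28
d [-0.2881 -0.6454  0.2898] a [8.0000e-04 6.0000e-04 1.4124e+00] rows>= 8.9
```

View pics/c4.png

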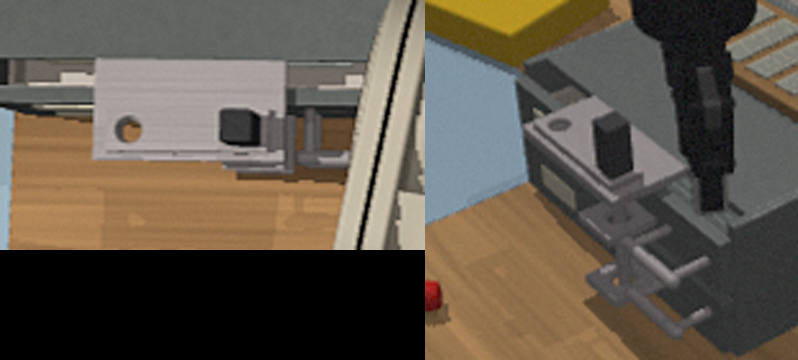

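The lock rod is home: its arm lies flat on the flange, the eye is over the pin hole with wood showing through, and the shaft is visible in both tabs. Next is the pin.

```bash
python3 go.py 544 -277 150 90; python3 - <<'E'
from fit import *
# where pin head / rod grip are now in side & top: traces
for n in("side","top"):
    for r in ctrl.trace(n,"pin")[:4]:
        ys,xs=np.nonzero(r["mask"]); print(n,round(r["p"],2),np.array(r["rect"]).round(1),xs.mean().round(1),ys.mean().round(1))
print("head top side pred",proj("side",[[544,-277,106],[544,-277,83]]), proj("top",[[544,-277,106]]))
E
```

```text
t 17.28 pos [ 554.1 -106.1  231.8] yaw 63.3 F [-0.4  0.6  0.3] j6 0.28
d [-0.2711 -0.628   0.3288] a [-0.0027  0.0006 -0.5943] rows>= 4.6
side 0.74 [286.5 302.7 306.2 340.3] 295.5 319.0
side 0.73 [311.5 321.4 323.8 355.6] 317.2 336.8
side 0.62 [359.2 301.1 375.9 326.8] 366.9 314.0
top 0.62 [410.2 264.6 429.7 275.5] 419.5 270.0
top 0.62 [373.6 315.7 384.7 331.2] 377.9 322.4
top 0.58 [402.  313.6 418.  330.4] 408.5 320.3
head top side pred [[364.97 304.67]
 [364.65 314.15]] [[419.93 272.43]]
```

```bash
python3 -m jog '[{"dx":-0.06,"dy":-0.13,"dz":0.04,"ax":0,"ay":0,"az":-0.12,"jaw":52},{"dx":-0.13,"dy":-0.3,"dz":0.08,"ax":0,"ay":0,"az":-0.27,"jaw":52},{"dx":-0.2,"dy":-0.45,"dz":0.16,"ax":0,"ay":0,"az":-0.43,"jaw":52},{"dx":-0.25,"dy":-0.57,"dz":0.24,"ax":0,"ay":0,"az":-0.56,"jaw":52},{"dx":-0.279,"dy":-0.629,"dz":0.3,"ax":0,"ay":0,"az":-0.594,"jaw":52},{"dx":-0.279,"dy":-0.629,"dz":0.329,"ax":0,"ay":0,"az":-0.594,"jaw":52},{"dx":-0.279,"dy":-0.629,"dz":0.329,"ax":0,"ay":0,"az":-0.594,"jaw":52},{"dx":-0.279,"dy":-0.629,"dz":0.329,"ax":0,"ay":0,"az":-0.594,"jaw":52},{"dx":-0.279,"dy":-0.629,"dz":0.329,"ax":0,"ay":0,"az":-0.594,"jaw":52},{"dx":-0.279,"dy":-0.629,"dz":0.329,"ax":0,"ay":0,"az":-0.594,"jaw":52}]' 60; python3 go.py 545.5 -278 72 90
```

```text
time_s: 18.22
eef_pos: [549.2, -270.9, 151.3]
orientation: [-0.019, 3.139, -0.001]
force: [0.0, 0.2, -0.2]
gripper_width: 0.61
grasp_force: 0.0
t 18.22 pos [ 549.2 -270.9  151.3] yaw 90.7 F [ 0.   0.2 -0.2] j6 -0.47
d [ 0.0159 -0.0278  0.3173] a [-0.0011  0.0028  0.015 ] rows>= 1.9
```

```bash
python3 -m jog '[{"dx":0.016,"dy":-0.028,"dz":0,"ax":0,"ay":0,"az":0.015,"jaw":52},{"dx":0.016,"dy":-0.028,"dz":0.06,"ax":0,"ay":0,"az":0.015,"jaw":52},{"dx":0.016,"dy":-0.028,"dz":0.14,"ax":0,"ay":0,"az":0.015,"jaw":52},{"dx":0.016,"dy":-0.028,"dz":0.22,"ax":0,"ay":0,"az":0.015,"jaw":52},{"dx":0.016,"dy":-0.028,"dz":0.28,"ax":0,"ay":0,"az":0.015,"jaw":52},{"dx":0.016,"dy":-0.028,"dz":0.317,"ax":0,"ay":0,"az":0.015,"jaw":52},{"dx":0.016,"dy":-0.028,"dz":0.317,"ax":0,"ay":0,"az":0.015,"jaw":52},{"dx":0.016,"dy":-0.028,"dz":0.317,"ax":0,"ay":0,"az":0.015,"jaw":0},{"dx":0.016,"dy":-0.028,"dz":0.317,"ax":0,"ay":0,"az":0.015,"jaw":0},{"dx":0.016,"dy":-0.028,"dz":0.317,"ax":0,"ay":0,"az":0.015,"jaw":0}]' 50; python3 go.py 545.5 -278 72 90
```

```text
time_s: 19.05
eef_pos: [545.1, -280.1, 72.3]
orientation: [0.004, 3.139, -0.003]
force: [0.2, 0.1, 2.0]
gripper_width: 0.255
grasp_force: 48.8
t 19.05 pos [ 545.1 -280.1   72.3] yaw 89.9 F [0.2 0.1 2. ] j6 -0.47
d [-0.0017  0.0083  0.0011] a [-0.0021  0.0034 -0.0033] rows>= 0.1
```

```bash
python3 -m jog '[{"dx":0,"dy":0,"dz":0,"ax":0,"ay":0,"az":0,"jaw":0},{"dx":0,"dy":0,"dz":0,"ax":0,"ay":0,"az":0,"jaw":0},{"dx":0,"dy":0,"dz":0,"ax":0,"ay":0,"az":0,"jaw":0},{"dx":0,"dy":0,"dz":0,"ax":0,"ay":0,"az":0,"jaw":0},{"dx":0,"dy":0,"dz":0,"ax":0,"ay":0,"az":0,"jaw":0},{"dx":0,"dy":0,"dz":0,"ax":0,"ay":0,"az":0,"jaw":0},{"dx":0,"dy":0,"dz":0,"ax":0,"ay":0,"az":0,"jaw":0},{"dx":0,"dy":0,"dz":0,"ax":0,"ay":0,"az":0,"jaw":0},{"dx":0,"dy":0,"dz":0,"ax":0,"ay":0,"az":0,"jaw":0},{"dx":0,"dy":0,"dz":0,"ax":0,"ay":0,"az":0,"jaw":0}]' 50; python3 go.py 545.5 -278 220 90
```

```text
time_s: 19.88
eef_pos: [545.1, -280.2, 72.1]
orientation: [0.004, 3.139, -0.003]
force: [0.1, -0.4, 5.7]
gripper_width: 0.253
grasp_force: 49.1
t 19.88 pos [ 545.1 -280.2   72.1] yaw 89.8 F [ 0.1 -0.4  5.7] j6 -0.47
d [-0.0034  0.0076 -0.5918] a [-0.0022  0.0036 -0.0035] rows>= 3.5
```

```bash
python3 -m jog '[{"dx":0,"dy":0.004,"dz":-0.05,"ax":0,"ay":0,"az":0,"jaw":0},{"dx":0,"dy":0.004,"dz":-0.13,"ax":0,"ay":0,"az":0,"jaw":0},{"dx":0,"dy":0.004,"dz":-0.22,"ax":0,"ay":0,"az":0,"jaw":0},{"dx":0,"dy":0.03,"dz":-0.35,"ax":0,"ay":0,"az":0,"jaw":0},{"dx":0.02,"dy":0.13,"dz":-0.45,"ax":0,"ay":0,"az":0,"jaw":0},{"dx":0.04,"dy":0.27,"dz":-0.55,"ax":0,"ay":0,"az":0,"jaw":0},{"dx":0.04,"dy":0.42,"dz":-0.63,"ax":0,"ay":0,"az":0,"jaw":0},{"dx":0.04,"dy":0.56,"dz":-0.63,"ax":0,"ay":0,"az":0,"jaw":0},{"dx":0.04,"dy":0.66,"dz":-0.63,"ax":0,"ay":0,"az":0,"jaw":0},{"dx":0.04,"dy":0.7,"dz":-0.63,"ax":0,"ay":0,"az":0,"jaw":0}]' 50; python3 go.py 540 139 230 90.8
```

```text
time_s: 20.72
eef_pos: [533.9, -100.8, 228.3]
orientation: [0.002, -3.141, -0.003]
force: [-0.0, 0.5, -1.2]
gripper_width: 0.256
grasp_force: 50.0
t 20.72 pos [ 533.9 -100.8  228.3] yaw 90.1 F [-0.   0.5 -1.2] j6 -0.19
d [-0.0257  0.9592 -0.0054] a [ 0.002  -0.0006 -0.0162] rows>= 5.8
```

```bash
python3 -m jog '[{"dx":0,"dy":0.05,"dz":0,"ax":0,"ay":0,"az":0,"jaw":0},{"dx":0,"dy":0.16,"dz":0,"ax":0,"ay":0,"az":0,"jaw":0},{"dx":0,"dy":0.3,"dz":0,"ax":0,"ay":0,"az":0,"jaw":0},{"dx":0,"dy":0.45,"dz":0,"ax":0,"ay":0,"az":0,"jaw":0},{"dx":0,"dy":0.6,"dz":0,"ax":0,"ay":0,"az":-0.01,"jaw":0},{"dx":0,"dy":0.74,"dz":0,"ax":0,"ay":0,"az":-0.016,"jaw":0},{"dx":0,"dy":0.85,"dz":0,"ax":0,"ay":0,"az":-0.016,"jaw":0},{"dx":-0.02,"dy":0.92,"dz":0,"ax":0,"ay":0,"az":-0.016,"jaw":0},{"dx":-0.025,"dy":0.95,"dz":0,"ax":0,"ay":0,"az":-0.016,"jaw":0},{"dx":-0.025,"dy":0.95,"dz":0,"ax":0,"ay":0,"az":-0.016,"jaw":0}]' 50; python3 go.py 585 141 217 90.8
```

```text
time_s: 21.55
eef_pos: [541.4, 134.0, 227.1]
orientation: [0.018, -3.14, 0.001]
force: [-0.6, -0.0, -0.4]
gripper_width: 0.256
grasp_force: 50.0
t 21.55 pos [541.4 134.  227.1] yaw 90.7 F [-0.6 -0.  -0.4] j6 0.23
d [-0.1748  0.0261  0.0401] a [-0.0005 -0.0017 -0.003 ] rows>= 1.1
```

```bash
python3 -m jog '[{"dx":-0.04,"dy":0.026,"dz":0.02,"ax":0,"ay":0,"az":0,"jaw":0},{"dx":-0.08,"dy":0.026,"dz":0.04,"ax":0,"ay":0,"az":0,"jaw":0},{"dx":-0.12,"dy":0.026,"dz":0.04,"ax":0,"ay":0,"az":0,"jaw":0},{"dx":-0.16,"dy":0.026,"dz":0.04,"ax":0,"ay":0,"az":0,"jaw":0},{"dx":-0.175,"dy":0.026,"dz":0.04,"ax":0,"ay":0,"az":0,"jaw":0},{"dx":-0.175,"dy":0.026,"dz":0.04,"ax":0,"ay":0,"az":0,"jaw":0},{"dx":-0.175,"dy":0.026,"dz":0.04,"ax":0,"ay":0,"az":0,"jaw":0},{"dx":-0.175,"dy":0.026,"dz":0.04,"ax":0,"ay":0,"az":0,"jaw":0},{"dx":-0.175,"dy":0.026,"dz":0.04,"ax":0,"ay":0,"az":0,"jaw":0},{"dx":-0.175,"dy":0.026,"dz":0.04,"ax":0,"ay":0,"az":0,"jaw":0}]' 50; python3 go.py 585 141 217 90.8; python3 - <<'E'
from fit import *
im=ctrl.get_image("side"); cv2.imwrite("pics/side5.png",im[:,:,::-1])
e=ctrl.get_state()["eef_pos"]; g=im.astype(float).mean(2); s4=cv2.imread("pics/side4.png").astype(float).mean(2)
np.set_printoptions(linewidth=200)
print("model shaft",[proj("side",[[e[0],e[1],z]])[0] for z in(e[2]-66,e[2]-60,e[2]-30)])
print("cols 240-266"); 
for r in range(128,184,2): print(r,g[r,240:267].astype(int))
print("hole model",proj("side",[[585,141,136],[585,141,130]]))
print("side4 eye 163-180 x 242-264"); print(s4[163:180,242:264].astype(int))
E
```

```text
time_s: 22.38
eef_pos: [584.7, 139.9, 218.3]
orientation: [-0.016, 3.141, 0.0]
force: [-0.2, -1.0, -0.4]
gripper_width: 0.257
grasp_force: 50.0
t 22.38 pos [584.7 139.9 218.3] yaw 90.6 F [-0.2 -1.  -0.4] j6 0.22
d [-0.0013  0.0043  0.0053] a [ 0.0001  0.0002 -0.0051] rows>= 0.0
model shaft [array([250.08, 161.66]), array([249.78, 159.18]), array([248.25, 146.54])]
cols 240-266
128 [10 28 38 38 37 63 72 69 40 20 21 30 24 21 12 24 60 60 60 61 55 56 68 75 74 79 74]
130 [13 21 27 25 23 63 71 68 52 18 29 20 17 18 25 31 40 66 58 59 71 81 76 80 82 81 80]
132 [38 34 31 37 26 50 69 71 50 30 27 19 28 23 23 15 40 68 82 77 75 74 76 72 78 88 92]
134 [ 64  65  45  36  29  43  64  68  59  18  23  26  21  24  14  34  54  74  78  80  93  86  90  89  97 100  95]
136 [63 62 50 30 33 25 63 72 66 50 45 48 62 64 73 88 82 90 91 91 97 93 93 91 94 92 92]
138 [ 64  64  50  33  26  31  36  48  54  59  50  40  34  38  85  93 100 100  93  92  91  93  94  94  94  93  93]
140 [61 63 63 59 42 33 28 32 33 27 30 47 82 87 96 96 94 94 92 93 92 93 95 94 94 95 94]
142 [ 72  91  91  94  99 104  77  75  73  76  70  68  94 
[... 3069 characters left out ...]
7 143 145 145 144 141 141 142 141 140 139 140 139 138 137 142]
 [ 82 127 134 126  86  70  80 123 147 143 143 143 139 138 141 139 138 139 139 139 139 139]
 [ 63  82 106 139 130 113  73  80 110 140 144 144 143 140 140 140 141 138 137 140 140 140]
 [ 66  68  77 112 144 136 116  79  71 111 139 143 146 141 140 141 140 139 138 136 138 140]
 [ 55  65  67  75  99 137 134 123  79  77  99 139 146 144 140 138 142 140 139 142 140 140]
 [ 46  55  66  67  71 102 138 145 130  86  69  88 123 146 145 142 140 141 141 138 138 141]
 [ 47  48  57  63  69  70  91 126 146 131  85  64  82 110 141 147 144 141 138 140 141 142]
 [ 52  53  45  52  61  70  68  84 113 139 137  92  68  72 111 140 146 145 141 138 138 137]]
```

```bash
python3 -m jog '[{"dx":-0.0024,"dy":0.0092,"dz":0,"ax":0,"ay":0,"az":0,"jaw":0},{"dx":-0.0024,"dy":0.0092,"dz":0.01,"ax":0,"ay":0,"az":0,"jaw":0},{"dx":-0.0024,"dy":0.0092,"dz":0.03,"ax":0,"ay":0,"az":0,"jaw":0},{"dx":-0.0024,"dy":0.0092,"dz":0.05,"ax":0,"ay":0,"az":0,"jaw":0},{"dx":-0.0024,"dy":0.0092,"dz":0.06,"ax":0,"ay":0,"az":0,"jaw":0},{"dx":-0.0024,"dy":0.0092,"dz":0.07,"ax":0,"ay":0,"az":0,"jaw":0},{"dx":-0.0024,"dy":0.0092,"dz":0.08,"ax":0,"ay":0,"az":0,"jaw":0},{"dx":-0.0024,"dy":0.0092,"dz":0.09,"ax":0,"ay":0,"az":0,"jaw":0},{"dx":-0.0024,"dy":0.0092,"dz":0.1,"ax":0,"ay":0,"az":0,"jaw":0},{"dx":-0.0024,"dy":0.0092,"dz":0.1,"ax":0,"ay":0,"az":0,"jaw":0}]' 50; python3 go.py 585.3 142.2 145 90.8
```

```text
time_s: 23.27
eef_pos: [585.3, 142.2, 192.4]
orientation: [0.016, -3.141, 0.0]
force: [-0.0, -0.3, -1.4]
gripper_width: 0.253
grasp_force: 50.0
t 23.27 pos [585.3 142.2 192.4] yaw 90.6 F [-0.  -0.3 -1.4] j6 0.23
d [-3.000e-04 -1.000e-04  1.896e-01] a [-0.0003 -0.0012 -0.0051] rows>= 1.1
```

```bash
python3 -m jog '[{"dx":0,"dy":0,"dz":0.015,"ax":0,"ay":0,"az":0,"jaw":0},{"dx":0,"dy":0,"dz":0.03,"ax":0,"ay":0,"az":0,"jaw":0},{"dx":0,"dy":0,"dz":0.045,"ax":0,"ay":0,"az":0,"jaw":0},{"dx":0,"dy":0,"dz":0.06,"ax":0,"ay":0,"az":0,"jaw":0},{"dx":0,"dy":0,"dz":0.08,"ax":0,"ay":0,"az":0,"jaw":0},{"dx":0,"dy":0,"dz":0.1,"ax":0,"ay":0,"az":0,"jaw":0},{"dx":0,"dy":0,"dz":0.12,"ax":0,"ay":0,"az":0,"jaw":0},{"dx":0,"dy":0,"dz":0.14,"ax":0,"ay":0,"az":0,"jaw":0},{"dx":0,"dy":0,"dz":0.16,"ax":0,"ay":0,"az":0,"jaw":0},{"dx":0,"dy":0,"dz":0.16,"ax":0,"ay":0,"az":0,"jaw":0}]' 50; python3 go.py 585.3 142.2 146 90.8
```

```text
time_s: 24.1
eef_pos: [584.9, 142.1, 151.5]
orientation: [0.016, -3.139, 0.001]
force: [-0.5, -1.6, -1.7]
gripper_width: 0.255
grasp_force: 50.0
t 24.1 pos [584.9 142.1 151.5] yaw 90.6 F [-0.5 -1.6 -1.7] j6 0.23
d [-0.0017  0.0004  0.022 ] a [-0.0007 -0.0027 -0.0052] rows>= 0.1
```

```bash
python3 -m jog '[{"dx":0,"dy":0,"dz":0.004,"ax":0,"ay":0,"az":0,"jaw":0},{"dx":0,"dy":0,"dz":0.008,"ax":0,"ay":0,"az":0,"jaw":0},{"dx":0,"dy":0,"dz":0.012,"ax":0,"ay":0,"az":0,"jaw":0},{"dx":0,"dy":0,"dz":0.016,"ax":0,"ay":0,"az":0,"jaw":0},{"dx":0,"dy":0,"dz":0.02,"ax":0,"ay":0,"az":0,"jaw":0},{"dx":0,"dy":0,"dz":0.022,"ax":0,"ay":0,"az":0,"jaw":0},{"dx":0,"dy":0,"dz":0.022,"ax":0,"ay":0,"az":0,"jaw":0},{"dx":0,"dy":0,"dz":0.022,"ax":0,"ay":0,"az":0,"jaw":0},{"dx":0,"dy":0,"dz":0.022,"ax":0,"ay":0,"az":0,"jaw":0},{"dx":0,"dy":0,"dz":0.022,"ax":0,"ay":0,"az":0,"jaw":0}]' 50; python3 go.py 585.3 142.2 145 90.8
```

```text
time_s: 24.93
eef_pos: [585.8, 142.2, 147.7]
orientation: [-0.015, 3.141, -0.0]
force: [1.0, -3.6, -0.1]
gripper_width: 0.254
grasp_force: 50.0
t 24.93 pos [585.8 142.2 147.7] yaw 90.6 F [ 1.  -3.6 -0.1] j6 0.23
d [0.0021 0.0001 0.0107] a [-0.0003  0.0008 -0.0053] rows>= 0.1
```

```bash
python3 -m jog '[{"dx":0,"dy":0,"dz":0.004,"ax":0,"ay":0,"az":0,"jaw":0},{"dx":0,"dy":0,"dz":0.004,"ax":0,"ay":0,"az":0,"jaw":30},{"dx":0,"dy":0,"dz":0,"ax":0,"ay":0,"az":0,"jaw":42},{"dx":0,"dy":0,"dz":0,"ax":0,"ay":0,"az":0,"jaw":42},{"dx":0,"dy":0,"dz":0,"ax":0,"ay":0,"az":0,"jaw":42},{"dx":0,"dy":0,"dz":-0.03,"ax":0,"ay":0,"az":0,"jaw":42},{"dx":0,"dy":0,"dz":-0.1,"ax":0,"ay":0,"az":0,"jaw":42},{"dx":0,"dy":0,"dz":-0.22,"ax":0,"ay":0,"az":0,"jaw":42},{"dx":0,"dy":0,"dz":-0.36,"ax":0,"ay":0,"az":0,"jaw":42},{"dx":0,"dy":0,"dz":-0.45,"ax":0,"ay":0,"az":0,"jaw":42}]' 50; python3 go.py 450 -150 260 90.8
```

```text
time_s: 25.77
eef_pos: [586.1, 142.7, 263.8]
orientation: [-0.016, 3.138, 0.002]
force: [1.2, 0.8, 0.4]
gripper_width: 0.497
grasp_force: 0.0
t 25.77 pos [586.1 142.7 263.8] yaw 90.6 F [1.2 0.8 0.4] j6 0.23
d [ 0.5564 -1.1653  0.012 ] a [ 0.0016  0.0044 -0.0048] rows>= 7.7
```

```bash
python3 -m jog '[{"dx":0.15,"dy":0,"dz":0,"ax":0,"ay":0,"az":0,"jaw":42},{"dx":0.3,"dy":0,"dz":0,"ax":0,"ay":0,"az":0,"jaw":42},{"dx":0.45,"dy":-0.1,"dz":0,"ax":0,"ay":0,"az":0,"jaw":42},{"dx":0.6,"dy":-0.25,"dz":0,"ax":0,"ay":0,"az":0,"jaw":42},{"dx":0.7,"dy":-0.4,"dz":0,"ax":0,"ay":0,"az":0,"jaw":42},{"dx":0.8,"dy":-0.55,"dz":0,"ax":0,"ay":0,"az":0,"jaw":42},{"dx":0.9,"dy":-0.7,"dz":0,"ax":0,"ay":0,"az":0,"jaw":42},{"dx":0.9,"dy":-0.8,"dz":0,"ax":0,"ay":0,"az":0,"jaw":42},{"dx":0.9,"dy":-0.8,"dz":0,"ax":0,"ay":0,"az":0,"jaw":42},{"dx":0.9,"dy":-0.8,"dz":0,"ax":0,"ay":0,"az":0,"jaw":42}]' 50; python3 - <<'E'
from fit import *
for n in("side","top"):
    im=ctrl.get_image(n); cv2.imwrite(f"pics/{n}6.png",im[:,:,::-1])
    for q in("pin","lock_rod","oil_bottle","spare_rod"):
        for r in ctrl.trace(n,q)[:4]:
            ys,xs=np.nonzero(r["mask"]); print(n,q,round(r["p"],2),np.array(r["rect"]).round(1),xs.mean().round(1),ys.mean().round(1))
for n,o in(("side",np.array([1.1,.5])),("top",0)):
    c=np.array([585,141]); print(n,"pin head bottom,top, shaft end",(proj(n,[[585,141,136],[585,141,181],[585,141,81]])+o).round(1).tolist(),"grip top",(proj(n,[[586,61,181],[586,61,136]])+o).round(1).tolist())
g=cv2.imread("pics/side6.png").astype(float).mean(2); np.set_printoptions(linewidth=200)
print("cols 242-262")
for r in range(142,174): print(r,g[r,242:263].astype(int))
E
```

```text
time_s: 26.6
eef_pos: [362.1, -61.7, 261.0]
orientation: [-0.007, 3.14, 0.0]
force: [0.4, -0.7, 0.2]
gripper_width: 0.493
grasp_force: 0.0
side pin 0.91 [310.2 320.1 326.4 359.1] 317.1 337.4
side pin 0.78 [286.7 299.4 303.5 341.8] 295.7 319.5
side pin 0.76 [243.7 145.7 257.3 190.2] 250.6 159.9
side lock_rod 0.65 [238.9 160.6 285.4 229.4] 268.1 182.8
side lock_rod 0.59 [236.4 111.9 410.9 256.9] 325.1 190.9
side oil_bottle 0.6 [209.5 281.8 235.3 323. ] 222.2 304.1
side spare_rod 0.96 [329.1 255.5 381.2 305.2] 347.6 275.6
side spare_rod 0.35 [232.5 110.2 413.4 256.9] 325.3 190.4
top pin 0.54 [400.8 315.7 418.7 326.6] 407.8 320.4
top pin 0.47 [167.7 231.5 187.4 249.3] 177.0 240.1
top lock_rod 0.86 [171.3 232.  237.2 254.1] 209.6 241.9
top oil_bottle 0.95 [291.8 341.7 308.5 368.5] 299.7 355.9
top oil_bottle 0.3 [168.6 235.2 188.2 247.6] 176.8 239.8
top spare_rod 0.55 [357.4 219.1 385.3 280.4] 372.4 250.2
top spare_rod 0.21 [117.4  88.2 297.5 260.7] 215.8 177.2
side pin head bottom,top, shaft end [[251.8, 168.6], [249.6, 149.9], [254.5, 190.2]] grip top [[271.6, 167.2], [273.5, 186.2]]
top
[... 2168 characters left out ...]
5  83  42  34  32  35  32  34  39  33  31  31  78 140 145 140 145 142]
167 [114 132 140 137  93  46  32  36  34  32  34  36  34  30  33  69 104 139 142 143 145]
168 [ 98 117 134 139 134  69  22  34  33  34  33  32  32  36  38  83  91 136 142 143 145]
169 [ 86  75 109 133 144 103  57  35  30  33  31  31  33  48  78  92  94 107 139 143 143]
170 [116  79  77 106 134 137  96  64  58  50  47  61  68  88  96  96  95  93 105 139 144]
171 [134 125  83  73  95 135 131  92  87  90  89  89  98  96  95  99  94  92  92 106 138]
172 [117 138 127  87  69  96 127 138 109  99  96  96  95  94  98  94  93  94  94  92 104]
173 [ 82 119 136 128  84  74  85 124 140 108  97  93  95  92  93  94  95  95  95  94  90]
```

```bash
python3 -c "
from station import ctrl
print(ctrl.finish_job())"
```

```text
the job is handed in; nothing more can be done
None
```

I handed the job in at about 27 s: the drawer is shut, the lock rod is fully home with its eye over the second hole, and the pin's head sits on the arm. The spare rod is still in the rack, the brown bottle is standing where it was, and the arm is clear of everything.

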